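# Pack the engraver's box: whetstone, lift-out tray, horn and graver

## Robot

A 6-joint arm with a two-finger parallel gripper is mounted at the origin on the work surface. World frame = base frame: x ahead of the robot, y to its left, z up, the work surface at z = 0. Lengths are in m, angles in rad, forces in N, time in s.
With the tool pointing down it reaches from about 0.35 to 0.775 m from the base axis. Payload 7.3 kg.
Tool frame: the origin (TCP) lies at the very end of the fingers, on their centre line; the grasp point (between the pads) lies 19 mm behind it; z points along the fingers, y is the line along which they close (so a half turn about z gives the same grasp; the last joint's range is limited). The gripper opens to 92 mm and grips with 3 to 60 N. Pads are 19 mm wide; open, the fingers measure 130 mm over their backs; the gripper's body (75 mm by 190 mm) begins 47 mm behind the grasp point.
Start: joints at [1.043, 0.342, 1.524, -0, 1.275, -0.146], TCP at [0.196, 0.487, 0.227] pointing down, gripper open.
Joint ranges: [-2.53, 2.53], [-0.77, 2.02], [0.04, 2.7], [-1, 4.14], [0.28, 2.66], [-3.11, 3.11]. Speed limits (rad/s): [2.57, 2.57, 3.14, 3.14, 3.14, 3.14].

## Interface

Orientations are given as [roll, pitch, yaw] about the fixed x, y, z axes, in that order (R = Rz(yaw) Ry(pitch) Rx(roll)).
In Python, from cell import robot gives the robot as it stands. The module is installed in compiled form; this text tells all that it offers.
- The arm moves only by the tool arm_command, never from a script. Its argument "moves" is a list of rows, each a list of 3 entries, a list of its own where there are three numbers: the shift along the tool's x, y, z in m, then the turn, a rotation vector about the tool's x, y, z in rad, then the finger opening in m, from 0 to 0.0918. In form: [[[dx, dy, dz], [ax, ay, az], claw], ...]. A call has exactly 5 rows; each row is the pose to reach, as a shift and turn from the pose commanded when the call began, along the tool's axes at that moment; what a row does not reach only later rows make up. A row lasts 1/10 s, in which the tool goes at most 50 mm and 8.59 degrees, less where a joint would pass 70% of its speed; a pose out of reach is approached as far as the arm can. A call with a gripper value outside its range is refused whole. The fingers move at their own pace and stop on an object; "squeeze" is the grip in N (left out, the last holds). Time passes only in rows, so rows that repeat a pose let the fingers close, or fill a call up. It gives the time, the measured TCP pose, the force, the opening and the grip force at its end, in the units of the state.
- robot.observe(): the state, without advancing time (a new reading comes with each control period).
- robot.read_camera(name): name is "scene" or "top" or "wrist"; returns the picture (400x640x3 uint8, red, green, blue); there is no depth.
- robot.camera_model(name): a dict with "fx", "fy", "cx", "cy" (pixels), "R" (3x3) and "t" (3): a world point X has camera coordinates R X + t. Camera axes: x right, y down, z forward; pixel columns grow to the right and rows downward; lengths in m; the calibration is good to about 2 mm. A picture is of the moment at which its call begins: read the wrist's pose just before it. camera_model takes no time and is no camera call; for the wrist camera it gives the pose at the moment of the call.
- robot.hand_in(): hands the job in; it is judged then, once.
The state is a dict: "time": time; "qpos": joint angles; "qvel": joint speeds; "joint_efforts": joint torques, N m; "tool_pos": TCP position; "tool_rot": TCP orientation; "contact_force": force on the tool from outside, world axes, zero at the start; "torque": the same for the moment, N m; "opening": finger opening in m; "grip_force": force on a finger pad.
Only numpy, scipy, OpenCV 4.12 (cv2) and the standard library are available. Lean on these libraries where they do the work, as an engineer would, in place of code of your own. Each camera call takes 0.05 s, during which the arm holds its last target. There are 200 camera calls.

## Task

Pack away the engraver's box: open its hinged lid, lay the whetstone flat on the bottom, then set the lift-out tray in over it so that it sits level on the cleats. Only then lay the small horn crescent flat in the felt-lined half of the tray and the graver flat in the bare wooden half, and close the lid fully. Leave the jar and the file where they are.

Things in the scene. Friction and masses are not known exactly. Their poses are not given: they have to be found in the camera images.
- box: fixed wooden box with brass corners, 170 (x) x 220 (y) mm, rim at height 70, walls and floor 8 thick. Along both inner side walls (y = +-102) run cleats 18 wide, tops at height 48, that carry the tray; 168 x 154 mm of floor lies between. Origin: centre of underside; x from the front (bar handle side) to the hinge side, z up. Hinge line along y at x = +85, z = 70 mm
- lid (a joint): angle of the box's lid, rad: 0 closed, grows as it opens, stop at 1.75 (just past upright). A wooden cap 170 x 220 mm, 36 high outside, 28 deep inside; closed, its top is 106 mm above the bench. The hinge is stiff: the lid stays at any angle where it is left and takes about 5 N at the handle to raise. May start shut or slightly ajar
- lid_bar (a point): middle of the lid's round brass bar handle, 10 mm thick, 100 mm long, parallel to the hinge, on two posts 76 mm apart, its centre 32 mm out from the lid's front face (27 mm free gap behind it). With the lid closed it is 202 mm in front of the hinge line and 14 mm above it; it turns with the lid about the hinge line
- tray: wooden lift-out tray 142 (x) x 192 (y) x 26 mm, floor 6, walls 5 thick. A 10 mm divider along x at y = 0 rises in its middle to a flat handle, 64 long (x), top 42 mm above the underside. Two halves 132 x 85 mm inside: +y half (centre y +48) dark felt, -y half (centre -48) bare wood. Fits the box x along x, either way round, 6 mm play each side. Origin: centre of underside. 250 g
- whetstone: grey whetstone on a dark wooden base, a block 120 (x) x 52 (y) x 34 mm (base 52 wide and 14 high, stone 48 wide above it), about 350 g. Origin: centre of the underside, x along its length, z up
- horn: small amber-coloured crescent of polished horn lying flat, 8 mm thick, 104 mm long (x), 28 mm wide at the middle and narrower at the ends, bent so that both ends lie 9 mm towards -y. Origin: underside, at the middle of the crescent (there it is 28 mm wide across y)
- graver: palm graver lying flat: stubby dark wooden handle 48 mm long, 22 mm wide (y) and 19 mm high, brass ferrule and thin steel blade pointing to +x. Origin: under the middle of the handle; the handle's end is at x = -25 mm, the blade's tip at x = +64 mm. Held by the handle it balances
- jar: bystander: small closed amber glass jar with a steel lid, 54 mm across, 65 mm high. Origin: centre of the underside
- file: bystander: flat hand file with a light wooden handle, lying on the bench, about 210 mm long, 20 mm wide. Origin: about its middle, x along it towards the tip
Mind the look-alikes: they are no part of the job. Of the things that look like the whetstone, take the one that is farthest to the robot's left at the start. Of the things that look like the tray, the larger one is meant.

How it is judged:
On the way, in this order (a step that is already met when the one before it is completed fails the run):
1. the whetstone lies flat on the floor of the box (x of whetstone in the frame of box between -0.06 and 0.06 m and y of whetstone in the frame of box between -0.07 and 0.07 m and z of whetstone in the frame of box between 0.004 and 0.014 m and angle between whetstone's own z axis and vertical below 0.15 rad), for 0.2 s.
2. the tray sits level on the cleats over the whetstone (all of step 1 and x of tray in the frame of box between -0.012 and 0.012 m and y of tray in the frame of box between -0.012 and 0.012 m and z of tray in the frame of box between 0.043 and 0.053 m and angle between tray's own z axis and vertical below 0.05 rad), for 0.2 s.
3. the horn lies flat in the felt half and the graver flat in the bare half (all of step 2 and x of horn in the frame of tray between -0.062 and 0.062 m and y of horn in the frame of tray between 0.01 and 0.088 m and z of horn in the frame of tray between 0.002 and 0.012 m and angle between horn's own z axis and vertical below 0.2 rad and x of graver in the frame of tray between -0.062 and 0.062 m and y of graver in the frame of tray between -0.088 and -0.01 m and z of graver in the frame of tray between 0.002 and 0.012 m and angle between graver's own z axis and vertical below 0.3 rad), for 0.2 s.
At the end, for the whole second after the job is handed in: Whetstone flat on the box floor; tray in the box, level on the cleats (within 5 mm and 0.05 rad); horn flat in its felt half and graver flat in its bare half; lid closed to under 0.05 rad; all at rest (all of step 3 and value of joint lid below 0.05 rad and linear speed of each of tray, whetstone, horn, graver below 0.02 m/s); the robot touches nothing.
It fails at once if the jar is knocked over or pushed more than 40 mm away (angle between jar's own z axis and vertical above 0.6 rad or distance of jar from where it was at the start of the episode above 0.04 m).
It fails at once if the file is pushed more than 40 mm away (distance of file from where it was at the start of the episode above 0.04 m).
It also fails if it takes over 144 s, if anything falls off the work surface, if the arm or the gripper's body presses on something with over 40 N, if the wrist force passes 120 N, or if a joint passes its speed limit or range.

## Working session

There is one attempt and no reset: what is moved stays moved. The work goes in short steps, Python scripts to look and compute and a tool call to move; the robot and the scene stay as the last step left them, time stands still between calls to the robot, and variables do not carry over. Pictures are saved under pics/ and viewed, at most 14 in all, crops included, and the job is handed in when it is done.

Besides the shell and the picture viewer there is one more tool, called as name(argument=value, ...) on one line, values as JSON. arm_command: Moves the arm, as the interface text tells. Its arguments: {"type":"object","properties":{"moves":{"type":"array"},"squeeze":{"type":"number"}},"required":["moves"]}

```bash
mkdir -p pics
python3 - <<'E'
from cell import robot
import cv2,numpy as np
s=robot.observe();print({k:np.round(v,3).tolist() for k,v in s.items()})
for n in("scene","top"):
    im=robot.read_camera(n);cv2.imwrite(f"pics/{n}0.png",im[:,:,::-1])
    m=robot.camera_model(n);print(n,{k:np.round(v,3).tolist() for k,v in m.items()})
m=robot.camera_model("wrist");print({k:np.round(v,3).tolist() for k,v in m.items()})
E
```

```text
{'time': 0.0, 'qpos': [1.043, 0.343, 1.525, 0.0, 1.275, -0.146], 'qvel': [0.001, -0.001, 0.0, -0.001, 0.002, 0.0], 'joint_efforts': [-0.0, -43.122, -24.422, 0.072, 0.056, -0.0], 'tool_pos': [0.195, 0.487, 0.226], 'tool_rot': [-3.14, -0.0, 2.76], 'contact_force': [-0.052, -0.671, 0.412], 'torque': [-0.029, 0.002, 0.041], 'grip_force': 0.0, 'opening': 0.092}
scene {'fx': 422.257, 'fy': 422.257, 'cx': 323.73, 'cy': 200.724, 'R': [[-0.11, 0.994, 0.0], [0.839, 0.093, -0.536], [-0.533, -0.059, -0.844]], 't': [0.052, -0.391, 1.361]}
top {'fx': 372.154, 'fy': 372.154, 'cx': 313.349, 'cy': 205.936, 'R': [[-0.151, -0.989, 0.002], [-0.964, 0.147, -0.221], [0.218, -0.035, -0.975]], 't': [0.064, 0.511, 0.931]}
{'fx': 331.69, 'fy': 331.69, 'cx': 314.53, 'cy': 197.941, 'R': [[0.374, 0.928, -0.002], [0.884, -0.356, 0.302], [0.28, -0.115, -0.953]], 't': [-0.524, -0.037, 0.393]}
```

View pics/top0.png

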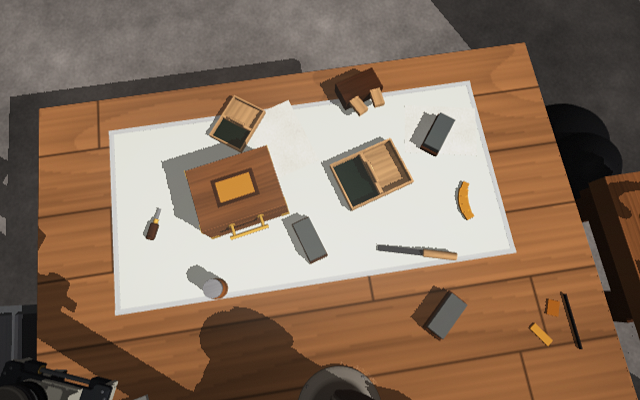

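View pics/scene0.png

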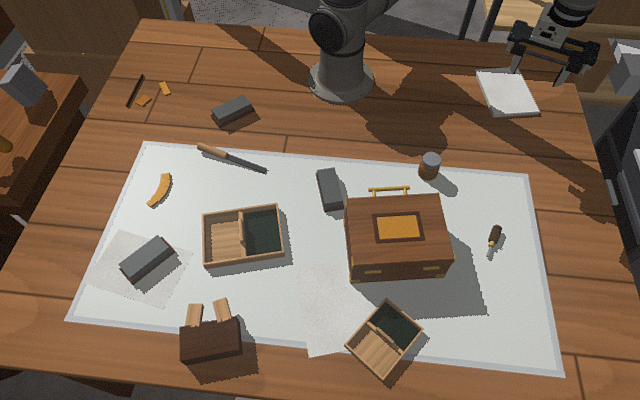

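```bash
cat > h.py <<'E'
from cell import robot
import cv2,numpy as np
from scipy.spatial.transform import Rotation as Ro
def ray(m,uv,z):
    uv=np.atleast_2d(uv).astype(float)
    d=np.c_[(uv[:,0]-m["cx"])/m["fx"],(uv[:,1]-m["cy"])/m["fy"],np.ones(len(uv))]@np.array(m["R"])
    c=-np.array(m["R"]).T@np.array(m["t"])
    return c+d*((z-c[2])/d[:,2])[:,None]
def proj(m,X):
    p=np.atleast_2d(X)@np.array(m["R"]).T+m["t"]
    return np.c_[p[:,0]/p[:,2]*m["fx"]+m["cx"],p[:,1]/p[:,2]*m["fy"]+m["cy"]]
def rect(m,mask,z):
    "largest blob -> world min-area rect on plane z"
    c=max(cv2.findContours(mask.astype(np.uint8),0,1)[0],key=cv2.contourArea)[:,0]
    (x,y),(w,h),a=cv2.minAreaRect((ray(m,c,z)[:,:2]*1000).astype(np.float32))
    if w<h:w,h,a=h,w,a-90
    a=(a+90)%180-90
    return np.round([x,y,w,h,a],1)
def cmd(pos,rpy):
    "shift and turn in current tool axes to reach a world pose"
    s=robot.observe();R=Ro.from_euler("xyz",s["tool_rot"])
    d=R.inv().apply(np.array(pos)-s["tool_pos"]);r=(R.inv()*Ro.from_euler("xyz",rpy)).as_rotvec()
    return np.round(d,4).tolist(),np.round(r,3).tolist()
E
python3 - <<'E'
from h import *
for n in("top","scene"):
    m=robot.camera_model(n);im=cv2.imread(f"pics/{n}0.png");hsv=cv2.cvtColor(im,cv2.COLOR_BGR2HSV)
    H,S,V=[hsv[:,:,i].astype(int) for i in range(3)]
    def box(u0,u1,v0,v1):
        k=np.zeros(H.shape,bool);k[v0:v1,u0:u1]=1;return k
    B=dict(top=dict(stone=(280,332,208,268),horn=(445,485,175,225),graver=(138,170,203,245),tray=(322,418,130,215),lid=(178,292,142,240),bar=(222,275,205,243),jar=(198,232,270,305)),
     scene=dict(stone=(310,350,163,215),horn=(140,180,168,212),graver=(480,508,218,262),tray=(195,292,198,275),lid=(340,458,190,285),bar=(362,415,180,198),jar=(412,445,148,184)))[n]
    for k,z in dict(stone=.034,horn=.008,graver=.01,tray=.026,lid=.106,bar=.084,jar=.065).items():
        b=box(*B[k])
        if k=="stone": q=b&(V<125)&(S<70)&(V>60)
        elif k=="jar": q=b&(S<60)&(V>90)&(V<190)
        elif k=="bar": q=b&(S>110)&(V>150)
        else: q=b&((S>60)&(V>30)|(V<70) if k!="lid" else (S>60))
        try: print(n,k,rect(m,q,z),int(q.sum()))
        except Exception as e: print(n,k,e)
im=cv2.imread("pics/top0.png")
cv2.imwrite("pics/c0.png",cv2.resize(im[90:310,130:490],None,fx=2.2,fy=2.2,interpolation=cv2.INTER_CUBIC))
E
```

```text
top stone [433.   11.8 117.6  51.   17.6] 852
top horn [ 479.7 -436.   109.6   37.8   -5.1] 375
top graver [529.3 429.4  58.6  23.2 -22.5] 163
top tray [ 591.8 -189.   195.6  146.9  -73.8] 3480
top lid [584.4 179.3 254.3 223.7  10.1] 6636
top bar [483.3 161.3 100.2  38.7 -79.9] 198
top jar [355.7 278.4  79.9  55.9  52.2] 536
scene stone [454.4  21.1 147.5  68.1  17.3] 944
scene horn [ 482.6 -434.6  109.2   37.9   -4.9] 363
scene graver [527.8 431.7  66.3  20.7 -20.6] 179
scene tray [ 599.7 -187.   191.9  152.4  -73.8] 4288
scene lid [596.  177.1 232.1 230.2 -80.1] 8596
scene bar [472.4 161.6  98.5  25.  -79.4] 92
scene jar [345.1 268.9  46.6  45.   87.9] 405
```

View pics/c0.png

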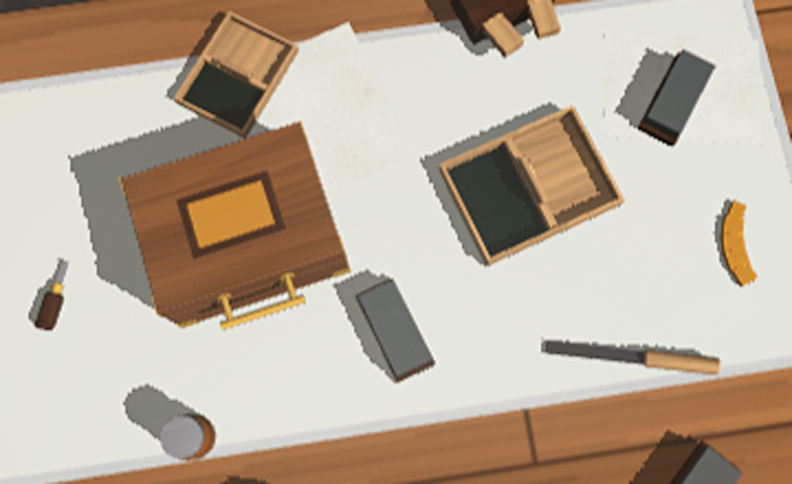

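Run:
```python
from h import *
c=[(122,178),(301,123),(348,270),(348,248),(157,298),(165,315),(182,326)]
m=robot.camera_model("top");px=np.array(c)/2.2+[130,90]
print(np.round(ray(m,px,.106)*1000,0))
im=cv2.imread("pics/scene0.png")
cv2.imwrite("pics/c1.png",cv2.resize(im[140:300,300:520],None,fx=3.6,fy=3.6,interpolation=cv2.INTER_CUBIC))
```

```text
[[645. 299. 106.]
 [682.  83. 106.]
 [496.  53. 106.]
 [522.  49. 106.]
 [497. 271. 106.]
 [476. 263. 106.]
 [461. 246. 106.]]
```

View pics/c1.png

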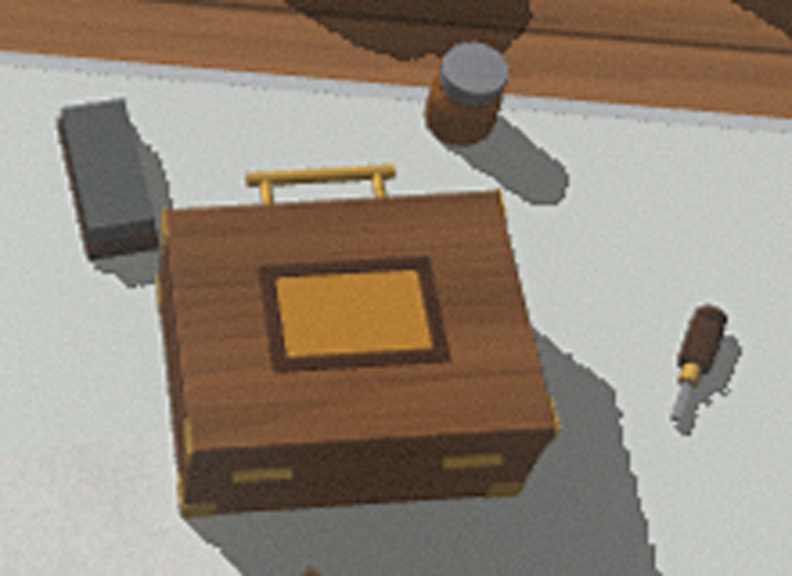

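Run:
```python
from h import *
mt,ms=robot.camera_model("top"),robot.camera_model("scene")
P=lambda m:np.array([[m["fx"],0,m["cx"]],[0,m["fy"],m["cy"]],[0,0,1]])@np.c_[m["R"],m["t"]]
t=np.array([(122,178),(301,123),(223,324),(303,299)])/2.2+[130,90]
s=np.array([(556,432),(190,453),(396,172),(247,180)])/3.6+[300,140]
X=cv2.triangulatePoints(P(mt),P(ms),t.T,s.T);X=(X[:3]/X[3]).T
print(np.round(X*1000,0)); print(np.round(proj(mt,X)-t,1).tolist())
print(np.round(ray(ms,np.array([(556,432),(190,453),(163,210),(500,192)])/3.6+[300,140],.106)*1000))
print(np.round(ray(ms,s[2:],.084)*1000),np.round(ray(mt,t[2:],.084)*1000))
```

```text
[[648. 303.  98.]
 [685.  86.  97.]
 [460. 208.  85.]
 [475. 110.  83.]]
[[-0.7, 0.1], [-0.6, 0.1], [-1.5, 0.2], [-0.3, 0.0]]
[[652. 302. 106.]
 [689.  86. 106.]
 [521.  56. 106.]
 [482. 275. 106.]]
[[458. 211.  84.]
 [476. 111.  84.]] [[460. 204.  84.]
 [475. 110.  84.]]
```

```bash
cat >> h.py <<'E'
from scipy.spatial.transform import Slerp
def plan(*wps,step=.22,ang=.7):
    "waypoints (x,y,z mm, yaw deg[,roll off]) tool down -> per-call shift/turn"
    s=robot.observe();p=np.array(s["tool_pos"]);R=Ro.from_euler("xyz",s["tool_rot"])
    for w in wps:
        q=np.array(w[:3])/1000;Q=Ro.from_euler("xyz",[np.pi,0,np.radians(w[3])])
        n=int(max(1,np.ceil(np.linalg.norm(q-p)/step),np.ceil((R.inv()*Q).magnitude()/ang)))
        sl=Slerp([0,1],Ro.concatenate([R,Q]));pp,RR=p,R
        for i in range(1,n+1):
            a,A=p+(q-p)*i/n,sl(i/n)
            print(w,np.round(RR.inv().apply(a-pp),4).tolist(),np.round((RR.inv()*A).as_rotvec(),3).tolist());pp,RR=a,A
        p,R=q,Q
def shot(n,f):
    m=robot.camera_model(n);im=robot.read_camera(n);cv2.imwrite("pics/"+f,im[:,:,::-1]);return m,im
E
python3 -c "
from h import *
plan((467,160,190,100.2))"
```

```text
(467, 160, 190, 100.2) [-0.1869, -0.1011, 0.0182] [-0.001, 0.0, 0.505]
(467, 160, 190, 100.2) [-0.2125, 0.0021, 0.0181] [-0.001, 0.0, 0.505]
```

arm_command(moves=[[[-0.187, -0.101, 0.018], [0, 0, 0.505], 0.018], [[-0.187, -0.101, 0.018], [0, 0, 0.505], 0.018], [[-0.187, -0.101, 0.018], [0, 0, 0.505], 0.018], [[-0.187, -0.101, 0.018], [0, 0, 0.505], 0.018], [[-0.187, -0.101, 0.018], [0, 0, 0.505], 0.018]], squeeze=15)

```text
time: 0.6
tool_pos: [0.3335, 0.3206, 0.2081]
tool_rot: [-3.14, 0.001, 2.25]
contact_force: [0.4, 0.1, -0.1]
opening: 0.0567
grip_force: 0.0
```

arm_command(moves=[[[-0.212, 0.002, 0.018], [0, 0, 0.505], 0.018], [[-0.212, 0.002, 0.018], [0, 0, 0.505], 0.018], [[-0.212, 0.002, 0.018], [0, 0, 0.505], 0.018], [[-0.212, 0.002, 0.018], [0, 0, 0.505], 0.018], [[-0.212, 0.002, 0.018], [0, 0, 0.505], 0.018]])

```text
time: 1.1
tool_pos: [0.4692, 0.1578, 0.19]
tool_rot: [-3.141, 0.001, 1.745]
contact_force: [-0.1, -0.1, 0.1]
opening: 0.0194
grip_force: 0.0
```

Run:
```python
from h import *
m,im=shot("wrist","w1.png")
s=robot.observe();print(s["tool_pos"],s["tool_rot"],s["opening"],s["qpos"])
print(proj(m,[[.467,.160,.084],[.458,.209,.084],[.476,.111,.084]]).round())
```

```text
[0.46908098 0.15809172 0.18996952] [-3.14121766e+00  6.57078344e-04  1.74687500e+00] 0.018733973694625178 [ 1.70536172e-01  3.22106608e-01  1.66190210e+00 -7.19604369e-04
  1.15795538e+00 -5.25354430e-03]
[[313. 194.]
 [313. 133.]
 [314. 248.]]
```

View pics/w1.png

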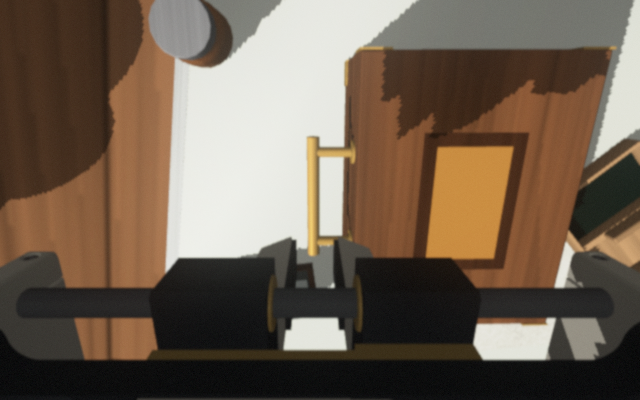

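arm_command(moves=[[[0.002, -0.0015, 0.03], [0, 0, 0], 0.018], [[0.002, -0.0015, 0.06], [0, 0, 0], 0.018], [[0.002, -0.0015, 0.085], [0, 0, 0], 0.018], [[0.002, -0.0015, 0.105], [0, 0, 0], 0.018], [[0.002, -0.0015, 0.119], [0, 0, 0], 0.018]])

```text
time: 1.65
tool_pos: [0.4634, 0.164, 0.0704]
tool_rot: [-3.139, -0.001, 1.752]
contact_force: [0.9, 0.3, 0.2]
opening: 0.0184
grip_force: 0.0
```

arm_command(moves=[[[0, 0, 0], [0, 0, 0], 0.018], [[0, 0, 0], [0, 0, 0], 0.002], [[0, 0, 0], [0, 0, 0], 0.002], [[0, 0, 0], [0, 0, 0], 0.002], [[0, 0, 0], [0, 0, 0], 0.002]])

```text
time: 2.15
tool_pos: [0.467, 0.164, 0.073]
tool_rot: [3.136, -0.001, 1.75]
contact_force: [4.9, 4.3, -5.0]
opening: 0.0092
grip_force: 15.0
```

Run:
```python
import numpy as np
for a in np.arange(.1,1.64,.1):print(round(a,1),np.round([202*(1-np.cos(a))+14*np.sin(a),-(202*np.sin(a)+14*np.cos(a)-14)],0))
from h import *
print(robot.observe()["tool_pos"],robot.observe()["opening"])
```

```text
0.1 [  2. -20.]
0.2 [  7. -40.]
0.3 [ 13. -59.]
0.4 [ 21. -78.]
0.5 [ 31. -95.]
0.6 [  43. -112.]
0.7 [  57. -127.]
0.8 [  71. -141.]
0.9 [  87. -153.]
1.0 [ 105. -164.]
1.1 [ 123. -172.]
1.2 [ 142. -179.]
1.3 [ 161. -184.]
1.4 [ 181. -187.]
1.5 [ 202. -188.]
1.6 [ 222. -188.]
[0.4669736  0.16395365 0.07302442] 0.009239514050362756
```

arm_command(moves=[[[0, 0.001, -0.01], [0, 0, 0], 0.002], [[0, 0.002, -0.02], [0, 0, 0], 0.002], [[0, 0.007, -0.04], [0, 0, 0], 0.002], [[0, 0.013, -0.059], [0, 0, 0], 0.002], [[0, 0.021, -0.078], [0, 0, 0], 0.002]])

```text
time: 2.65
tool_pos: [0.492, 0.1684, 0.1523]
tool_rot: [3.126, -0.002, 1.75]
contact_force: [30.1, 9.3, -23.9]
opening: 0.0099
grip_force: 15.1
```

arm_command(moves=[[[0, 0.01, -0.017], [0, 0, 0], 0.002], [[0, 0.022, -0.034], [0, 0, 0], 0.002], [[0, 0.036, -0.049], [0, 0, 0], 0.002], [[0, 0.05, -0.063], [0, 0, 0], 0.002], [[0, 0.066, -0.075], [0, 0, 0], 0.002]])

```text
time: 3.15
tool_pos: [0.5521, 0.1784, 0.2239]
tool_rot: [3.14, 0.0, 1.75]
contact_force: [10.5, 1.4, -22.4]
opening: 0.0095
grip_force: 15.0
```

arm_command(moves=[[[0, 0.018, -0.011], [0, 0, 0], 0.002], [[0, 0.036, -0.019], [0, 0, 0], 0.002], [[0, 0.055, -0.026], [0, 0, 0], 0.002], [[0, 0.074, -0.031], [0, 0, 0], 0.002], [[0, 0.094, -0.034], [0, 0, 0], 0.002]])

```text
time: 3.65
tool_pos: [0.6429, 0.1948, 0.2605]
tool_rot: [-3.141, 0.001, 1.75]
contact_force: [-1.8, -2.5, 0.5]
opening: 0.0094
grip_force: 15.0
```

arm_command(moves=[[[0, 0.02, -0.001], [0, 0, 0], 0.002], [[0, 0.042, -0.001], [0, 0, 0], 0.002], [[0, 0.042, -0.001], [0, 0, 0], 0.002], [[0, 0.042, -0.001], [0, 0, 0], 0.002], [[0, 0.042, -0.001], [0, 0, 0], 0.002]])

```text
time: 4.15
tool_pos: [0.6847, 0.2023, 0.2612]
tool_rot: [3.139, 0.0, 1.75]
contact_force: [4.3, -0.7, 2.9]
opening: 0.0091
grip_force: 15.0
```

Run:
```python
from h import *
shot("scene","s1.png")
```

```text
(no output)
```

View pics/s1.png

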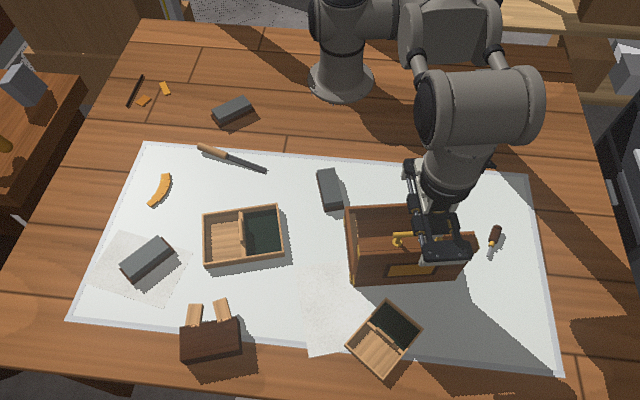

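arm_command(moves=[[[0, 0, 0], [0, 0, 0], 0.024], [[0, 0, 0], [0, 0, 0], 0.024], [[0, 0, -0.02], [0, 0, 0], 0.024], [[0, 0, -0.04], [0, 0, 0], 0.024], [[0, 0, -0.06], [0, 0, 0], 0.024]])

```text
time: 4.7
tool_pos: [0.6837, 0.2024, 0.3198]
tool_rot: [-3.139, -0.0, 1.75]
contact_force: [0.8, 0.3, 0.2]
opening: 0.024
grip_force: 0.0
```

```bash
python3 -c "
from h import *
plan((560,120,300,70),(433,12,200,17.6))"
```

```text
(560, 120, 300, 70) [-0.059, -0.1364, 0.0202] [-0.003, 0.0, 0.528]
(433, 12, 200, 17.6) [-0.0725, -0.0412, 0.05] [-0.0, -0.0, 0.457]
(433, 12, 200, 17.6) [-0.0832, -0.005, 0.05] [0.0, -0.0, 0.457]
```

arm_command(moves=[[[-0.059, -0.136, 0.02], [0, 0, 0.528], 0.09], [[-0.059, -0.136, 0.02], [0, 0, 0.528], 0.09], [[-0.059, -0.136, 0.02], [0, 0, 0.528], 0.09], [[-0.059, -0.136, 0.02], [0, 0, 0.528], 0.09], [[-0.059, -0.136, 0.02], [0, 0, 0.528], 0.09]])

```text
time: 5.2
tool_pos: [0.5594, 0.1194, 0.2998]
tool_rot: [-3.14, 0.0, 1.22]
contact_force: [-0.5, -0.3, 0.8]
opening: 0.0595
grip_force: 0.0
```

arm_command(moves=[[[-0.0725, -0.041, 0.05], [0, 0, 0.457], 0.09], [[-0.0725, -0.041, 0.05], [0, 0, 0.457], 0.09], [[-0.0725, -0.041, 0.05], [0, 0, 0.457], 0.09], [[-0.0725, -0.041, 0.05], [0, 0, 0.457], 0.09], [[-0.0725, -0.041, 0.05], [0, 0, 0.457], 0.09]])

```text
time: 5.7
tool_pos: [0.4998, 0.0663, 0.2507]
tool_rot: [3.14, -0.002, 0.77]
contact_force: [-0.2, 0.4, -0.4]
opening: 0.0898
grip_force: 0.0
```

arm_command(moves=[[[-0.083, -0.005, 0.05], [0, 0, 0.457], 0.09], [[-0.083, -0.005, 0.05], [0, 0, 0.457], 0.09], [[-0.083, -0.005, 0.05], [0, 0, 0.457], 0.09], [[-0.083, -0.005, 0.05], [0, 0, 0.457], 0.09], [[-0.083, -0.005, 0.05], [0, 0, 0.457], 0.09]])

```text
time: 6.2
tool_pos: [0.4369, 0.0121, 0.2009]
tool_rot: [3.14, -0.003, 0.315]
contact_force: [-0.0, 0.2, 0.1]
opening: 0.09
grip_force: 0.0
```

Run:
```python
from h import *
m,im=shot("wrist","w2.png")
s=robot.observe();print(s["tool_pos"],s["tool_rot"],s["opening"],s["qpos"])
x,y=.433,.012;a=np.radians(17.6);c,sn=np.cos(a),np.sin(a)
print(proj(m,[[x+u*c-v*sn,y+u*sn+v*c,.034] for u in(-.06,.06) for v in(-.024,.024)]).round())
```

```text
[0.43674846 0.01223682 0.20080344] [ 3.14032769e+00 -3.10682429e-03  3.14131260e-01] 0.0896650018777254 [-1.47940214e-01  2.04744583e-01  1.79339243e+00  2.78121729e-04
  1.14011072e+00  1.10861113e+00]
[[336. 236.]
 [291. 236.]
 [339. 121.]
 [289. 121.]]
```

View pics/w2.png

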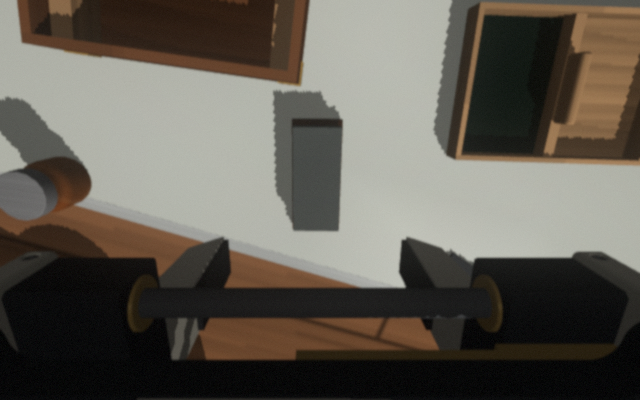

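arm_command(moves=[[[-0.0035, 0.001, 0.05], [0, 0, 0], 0.09], [[-0.0035, 0.001, 0.1], [0, 0, 0], 0.09], [[-0.0035, 0.001, 0.14], [0, 0, 0], 0.09], [[-0.0035, 0.001, 0.17], [0, 0, 0], 0.09], [[-0.0035, 0.001, 0.195], [0, 0, 0], 0.09]], squeeze=35)

```text
time: 6.75
tool_pos: [0.4329, 0.0104, 0.0033]
tool_rot: [3.141, -0.001, 0.313]
contact_force: [-0.3, -0.2, -0.4]
opening: 0.0898
grip_force: 0.0
```

arm_command(moves=[[[0, 0, 0.001], [0, 0, 0], 0.07], [[0, 0, 0.001], [0, 0, 0], 0.04], [[0, 0, 0.001], [0, 0, 0], 0.04], [[0, 0, 0.001], [0, 0, 0], 0.04], [[0, 0, 0.001], [0, 0, 0], 0.04]])

```text
time: 7.25
tool_pos: [0.4324, 0.0099, 0.0047]
tool_rot: [3.141, -0.002, 0.308]
contact_force: [0.3, 0.1, 0.8]
opening: 0.0547
grip_force: 0.0
```

arm_command(moves=[[[0, 0, 0], [0, 0, 0], 0.04], [[0, 0, -0.02], [0, 0, 0], 0.04], [[0, 0, -0.05], [0, 0, 0], 0.04], [[0, 0, -0.09], [0, 0, 0], 0.04], [[0, 0, -0.13], [0, 0, 0], 0.04]])

```text
time: 7.75
tool_pos: [0.4306, 0.0101, 0.1347]
tool_rot: [-3.141, 0.002, 0.308]
contact_force: [0.5, -0.2, -3.5]
opening: 0.0513
grip_force: 35.0
```

Run:
```python
from h import *
s=robot.observe();print(s["tool_pos"],s["tool_rot"],s["opening"],s["grip_force"])
plan((579,180,170,10.2))
m,im=shot("wrist","w3.png")
```

```text
[0.43058074 0.01007926 0.13474569] [-3.14055677e+00  1.74951362e-03  3.07868464e-01] 0.051334127096501155 34.992762207984924
(579, 180, 170, 10.2) [0.0964, -0.0585, -0.0177] [-0.0, 0.001, 0.065]
(579, 180, 170, 10.2) [0.0925, -0.0646, -0.0177] [-0.0, 0.001, 0.065]
```

View pics/w3.png

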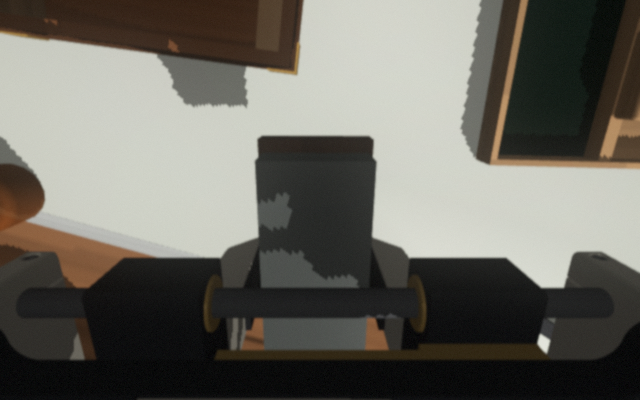

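arm_command(moves=[[[0, 0, -0.018], [0, 0, 0], 0.04], [[0.04, -0.025, -0.018], [0, 0, 0.03], 0.04], [[0.07, -0.045, -0.018], [0, 0, 0.065], 0.04], [[0.096, -0.058, -0.018], [0, 0, 0.065], 0.04], [[0.096, -0.058, -0.018], [0, 0, 0.065], 0.04]])

```text
time: 8.3
tool_pos: [0.5072, 0.0965, 0.1512]
tool_rot: [-3.141, -0.001, 0.245]
contact_force: [0.8, 0.0, -4.2]
opening: 0.0516
grip_force: 35.0
```

arm_command(moves=[[[0.03, -0.02, -0.018], [0, 0, 0.03], 0.04], [[0.06, -0.04, -0.018], [0, 0, 0.065], 0.04], [[0.0925, -0.0645, -0.018], [0, 0, 0.065], 0.04], [[0.0925, -0.0645, -0.018], [0, 0, 0.065], 0.04], [[0.0925, -0.0645, -0.018], [0, 0, 0.065], 0.04]])

```text
time: 8.8
tool_pos: [0.5788, 0.179, 0.1684]
tool_rot: [3.141, 0.003, 0.179]
contact_force: [-0.6, -0.9, -3.0]
opening: 0.0514
grip_force: 35.0
```

Run:
```python
from h import *
s=robot.observe();print(s["tool_pos"],s["tool_rot"],s["opening"],s["grip_force"])
m,im=shot("wrist","w4.png")
a=np.radians(10.2);c,sn=np.cos(a),np.sin(a);x,y=.583,.1805
print(proj(m,[[x+u*c-v*sn,y+u*sn+v*c,.07] for u in(-.085,.085) for v in(-.11,.11)]).round().tolist())
```

```text
[0.57881099 0.17901904 0.16838874] [3.14134993e+00 2.99136583e-03 1.79030871e-01] 0.05138718327381857 34.99258518218994
[[439.0, 284.0], [191.0, 284.0], [465.0, 81.0], [164.0, 81.0]]
```

View pics/w4.png

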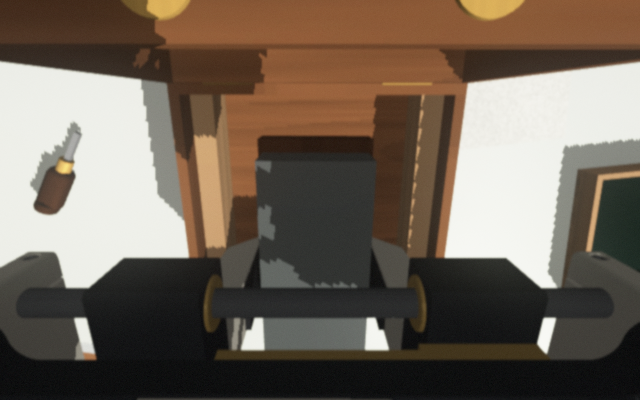

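arm_command(moves=[[[0, 0.001, 0.04], [0, 0, 0], 0.04], [[0, 0.001, 0.08], [0, 0, 0], 0.04], [[0, 0.001, 0.11], [0, 0, 0], 0.04], [[0, 0.001, 0.13], [0, 0, 0], 0.04], [[0, 0.001, 0.14], [0, 0, 0], 0.04]])

```text
time: 9.35
tool_pos: [0.5779, 0.1767, 0.0277]
tool_rot: [3.141, 0.004, 0.177]
contact_force: [0.4, 0.1, -4.4]
opening: 0.0517
grip_force: 35.0
```

arm_command(moves=[[[0, 0, 0.004], [0, 0, 0], 0.04], [[0, 0, 0.008], [0, 0, 0], 0.04], [[0, 0, 0.012], [0, 0, 0], 0.04], [[0, 0, 0.015], [0, 0, 0], 0.04], [[0, 0, 0.015], [0, 0, 0], 0.04]])

```text
time: 9.85
tool_pos: [0.58, 0.1782, 0.0148]
tool_rot: [-3.142, -0.0, 0.178]
contact_force: [-0.0, 0.2, -3.8]
opening: 0.0516
grip_force: 35.0
```

arm_command(moves=[[[0, 0, 0.001], [0, 0, 0], 0.04], [[0, 0, 0.002], [0, 0, 0], 0.04], [[0, 0, 0.0025], [0, 0, 0], 0.04], [[0, 0, 0.003], [0, 0, 0], 0.04], [[0, 0, 0.003], [0, 0, 0], 0.04]])

```text
time: 10.35
tool_pos: [0.5802, 0.1783, 0.0127]
tool_rot: [3.142, -0.001, 0.178]
contact_force: [-3.4, 0.0, 5.6]
opening: 0.0518
grip_force: 35.0
```

arm_command(moves=[[[0, 0, 0], [0, 0, 0], 0.075], [[0, 0, 0], [0, 0, 0], 0.075], [[0, 0, 0], [0, 0, 0], 0.075], [[0, 0, -0.03], [0, 0, 0], 0.075], [[0, 0, -0.06], [0, 0, 0], 0.075]])

```text
time: 10.85
tool_pos: [0.5793, 0.178, 0.0714]
tool_rot: [-3.142, 0.003, 0.178]
contact_force: [1.1, -0.4, 0.6]
opening: 0.0746
grip_force: 0.0
```

arm_command(moves=[[[0, 0, -0.05], [0, 0, 0], 0.075], [[0, 0, -0.1], [0, 0, 0], 0.05], [[0, 0, -0.14], [0, 0, 0], 0.03], [[0, 0, -0.14], [0, 0, 0], 0.03], [[0, 0, -0.14], [0, 0, 0], 0.03]])

```text
time: 11.35
tool_pos: [0.5803, 0.1782, 0.2125]
tool_rot: [-3.142, -0.002, 0.178]
contact_force: [0.2, 0.3, -0.5]
opening: 0.0478
grip_force: 0.0
```

Run:
```python
from h import *
s=robot.observe();print(s["tool_pos"],s["tool_rot"],s["opening"],s["grip_force"])
shot("wrist","w5.png")
plan((570,-188,200,16.2))
```

```text
[0.58028489 0.17816963 0.21250705] [-3.14154716e+00 -2.15802811e-03  1.77741342e-01] 0.04776901791601779 0.0
(570, -188, 200, 16.2) [-0.0371, 0.1793, 0.0055] [-0.0, 0.001, -0.052]
(570, -188, 200, 16.2) [-0.0464, 0.1771, 0.0055] [-0.0, 0.001, -0.052]
```

View pics/w5.png

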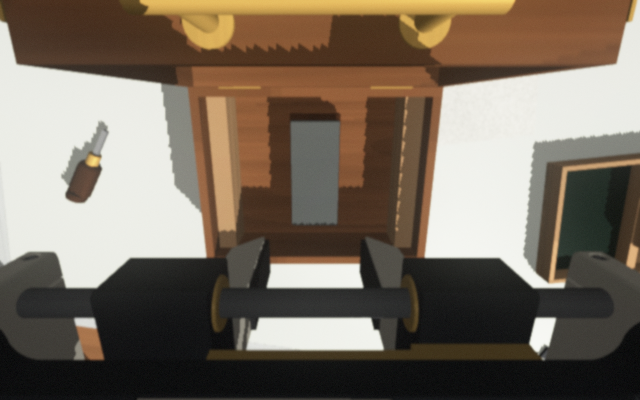

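Run:
```python
from h import *
m=robot.camera_model("wrist")
p=ray(m,[(190,87),(443,87),(427,261),(207,261)],.07);print(p.round(3).tolist(),p.mean(0).round(4),np.degrees(np.arctan2(*(p[0]+p[1]-p[2]-p[3])[[1,0]])),np.linalg.norm(p-np.roll(p,1,0),axis=1).round(3))
```

```text
[[0.645, 0.299, 0.07], [0.683, 0.086, 0.07], [0.52, 0.053, 0.07], [0.481, 0.271, 0.07]] [0.5824 0.1772 0.07  ] 10.398482841127237 [0.166 0.217 0.167 0.222]
```

arm_command(moves=[[[-0.037, 0.179, 0.0055], [0, 0, -0.052], 0.03], [[-0.037, 0.179, 0.0055], [0, 0, -0.052], 0.03], [[-0.037, 0.179, 0.0055], [0, 0, -0.052], 0.03], [[-0.037, 0.179, 0.0055], [0, 0, -0.052], 0.03], [[-0.037, 0.179, 0.0055], [0, 0, -0.052], 0.03]])

```text
time: 11.9
tool_pos: [0.5741, -0.0087, 0.2038]
tool_rot: [-3.141, 0.004, 0.225]
contact_force: [-0.3, 1.1, -0.2]
opening: 0.0303
grip_force: 0.0
```

arm_command(moves=[[[-0.046, 0.177, 0.0055], [0, 0, -0.052], 0.03], [[-0.046, 0.177, 0.0055], [0, 0, -0.052], 0.03], [[-0.046, 0.177, 0.0055], [0, 0, -0.052], 0.03], [[-0.046, 0.177, 0.0055], [0, 0, -0.052], 0.03], [[-0.046, 0.177, 0.0055], [0, 0, -0.052], 0.03]])

```text
time: 12.4
tool_pos: [0.5698, -0.1907, 0.1983]
tool_rot: [-3.14, 0.003, 0.277]
contact_force: [0.3, 0.6, 0.7]
opening: 0.0302
grip_force: 0.0
```

Run:
```python
from h import *
s=robot.observe();print(s["tool_pos"],s["tool_rot"],s["opening"],s["qpos"])
m,im=shot("wrist","w6.png")
```

```text
[ 0.56983519 -0.19067257  0.19833772] [-3.14013070e+00  2.80542016e-03  2.77444241e-01] 0.03019149931303588 [-4.49976268e-01  5.05199443e-01  1.34518113e+00 -8.04066930e-04
  1.29427964e+00  8.43598570e-01]
```

View pics/w6.png

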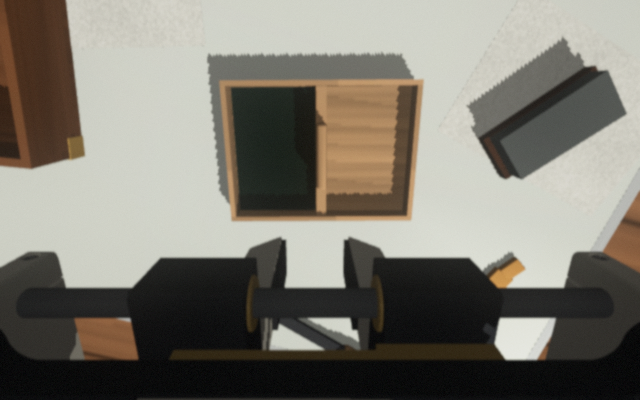

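Run:
```python
from h import *
m=robot.camera_model("wrist")
p=ray(m,[(221,81),(422,81),(412,220),(231,220)],.026);c=p.mean(0);a=np.degrees(np.arctan2(*(p[0]+p[1]-p[2]-p[3])[[1,0]]));print(p.round(3).tolist(),c,a,np.linalg.norm(p-np.roll(p,1,0),axis=1).round(3))
h=ray(m,[(317,85),(326,85),(326,214),(316,214)],.026);print(h.round(3).tolist())
plan((c[0]*1000,c[1]*1000,100,a),(c[0]*1000,c[1]*1000,13,a))
```

```text
[[0.634, -0.077, 0.026], [0.686, -0.259, 0.026], [0.551, -0.301, 0.026], [0.498, -0.114, 0.026]] [ 0.59217192 -0.18790788  0.026     ] 16.27848433467886 [0.14  0.189 0.14  0.194]
[[0.655, -0.165, 0.026], [0.657, -0.173, 0.026], [0.533, -0.21, 0.026], [0.53, -0.2, 0.026]]
(np.float64(592.1719249563654), np.float64(-187.90787964389682), 100, np.float64(16.27848433467886)) [0.0217, 0.0059, 0.0985] [-0.003, 0.002, -0.005]
(np.float64(592.1719249563654), np.float64(-187.90787964389682), 13, np.float64(16.27848433467886)) [0.0, -0.0, 0.087] [0.0, 0.0, 0.0]
```

arm_command(moves=[[[0.022, 0.005, 0.05], [0, 0, -0.004], 0.03], [[0.022, 0.005, 0.1], [0, 0, -0.004], 0.03], [[0.022, 0.005, 0.14], [0, 0, -0.004], 0.03], [[0.022, 0.005, 0.165], [0, 0, -0.004], 0.03], [[0.022, 0.005, 0.185], [0, 0, -0.004], 0.03]], squeeze=40)

```text
time: 12.95
tool_pos: [0.5919, -0.1829, 0.0123]
tool_rot: [-3.138, 0.004, 0.288]
contact_force: [-0.5, -0.4, -0.0]
opening: 0.0299
grip_force: 0.0
```

arm_command(moves=[[[0, 0, 0], [0, 0, 0], 0.003], [[0, 0, 0], [0, 0, 0], 0.003], [[0, 0, 0], [0, 0, 0], 0.003], [[0, 0, 0], [0, 0, 0], 0.003], [[0, 0, 0], [0, 0, 0], 0.003]])

```text
time: 13.45
tool_pos: [0.594, -0.1859, 0.017]
tool_rot: [3.141, -0.002, 0.286]
contact_force: [0.4, 2.4, 2.8]
opening: 0.0099
grip_force: 40.0
```

arm_command(moves=[[[0, 0, -0.01], [0, 0, 0], 0.003], [[0, 0, -0.03], [0, 0, 0], 0.003], [[0, 0, -0.07], [0, 0, 0], 0.003], [[0, 0, -0.11], [0, 0, 0], 0.003], [[0, 0, -0.15], [0, 0, 0], 0.003]])

```text
time: 13.95
tool_pos: [0.5927, -0.186, 0.1678]
tool_rot: [-3.141, 0.0, 0.286]
contact_force: [0.2, -1.0, -2.4]
opening: 0.0102
grip_force: 40.0
```

Run:
```python
from h import *
s=robot.observe();print(s["tool_pos"],s["tool_rot"],s["opening"],s["grip_force"])
m,im=shot("wrist","w7.png")
plan((583,178,180,10.3))
```

```text
[ 0.59271506 -0.18601631  0.16779737] [-3.14136868e+00  3.02466164e-04  2.85578943e-01] 0.010165449148901383 39.999543875455856
(583, 178, 180, 10.3) [0.0453, -0.177, -0.0031] [0.004, -0.005, 0.053]
(583, 178, 180, 10.3) [0.0359, -0.1792, -0.0026] [0.004, -0.005, 0.053]
```

View pics/w7.png

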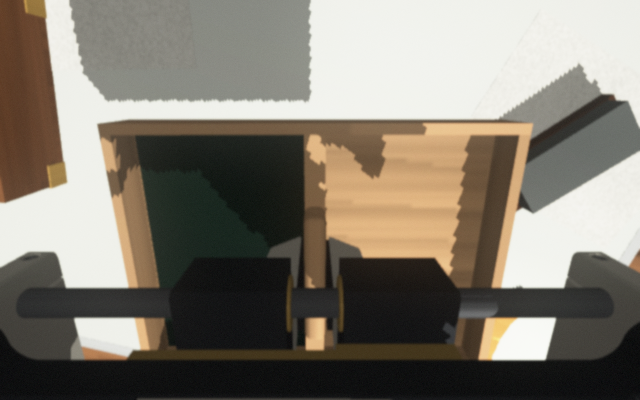

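Run:
```python
from h import *
m=robot.camera_model("wrist");s=robot.observe();R=Ro.from_euler("xyz",s["tool_rot"])
for dz in(.009,.013):
  p=ray(m,[(98,123),(533,122)],s["tool_pos"][2]+dz);print((R.inv().apply(p-s["tool_pos"])*1000).round(1).tolist())
```

```text
[[68.7, -96.6, -9.1], [68.8, 96.5, -7.6]]
[[69.0, -94.1, -13.1], [69.1, 93.9, -11.7]]
```

arm_command(moves=[[[0.015, -0.06, -0.005], [0, 0, 0.015], 0.003], [[0.027, -0.105, -0.006], [0, 0, 0.03], 0.003], [[0.036, -0.14, -0.006], [0, 0, 0.045], 0.003], [[0.045, -0.177, -0.006], [0, 0, 0.053], 0.003], [[0.045, -0.177, -0.006], [0, 0, 0.053], 0.003]])

```text
time: 14.5
tool_pos: [0.5856, 0.0012, 0.1723]
tool_rot: [-3.14, -0.0, 0.238]
contact_force: [-0.6, -0.3, -3.5]
opening: 0.0098
grip_force: 40.0
```

arm_command(moves=[[[0.01, -0.05, -0.003], [0, 0, 0.015], 0.003], [[0.02, -0.1, -0.006], [0, 0, 0.03], 0.003], [[0.03, -0.15, -0.006], [0, 0, 0.053], 0.003], [[0.036, -0.179, -0.006], [0, 0, 0.053], 0.003], [[0.036, -0.179, -0.006], [0, 0, 0.053], 0.003]])

```text
time: 15.0
tool_pos: [0.5796, 0.1826, 0.1779]
tool_rot: [-3.14, -0.0, 0.184]
contact_force: [0.0, -0.6, -3.1]
opening: 0.0098
grip_force: 40.0
```

Run:
```python
from h import *
s=robot.observe();print(s["tool_pos"],s["tool_rot"],s["opening"],s["grip_force"])
m,im=shot("wrist","w8.png")
plan((583,178,180,10.3))
```

```text
[0.57959348 0.1825779  0.17793696] [-3.14033233e+00 -3.31276874e-04  1.84343180e-01] 0.009797318930260356 40.00024884939194
(583, 178, 180, 10.3) [0.0026, 0.0027, -0.0022] [0.0, -0.0, 0.003]
```

View pics/w8.png

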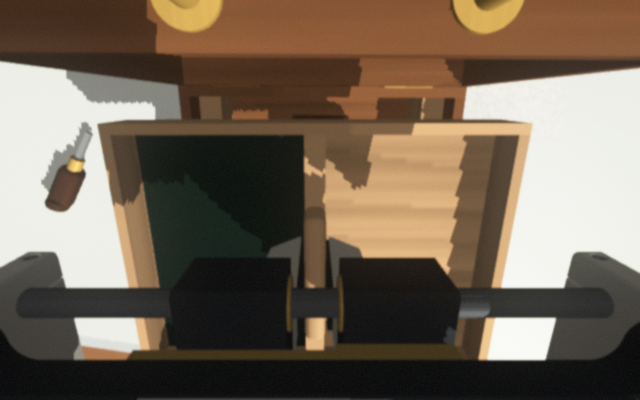

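arm_command(moves=[[[0.002, 0.006, 0], [0, 0, 0.003], 0.003], [[0.004, 0.006, 0], [0, 0, 0.003], 0.003], [[0.004, 0.006, 0], [0, 0, 0.003], 0.003], [[0.004, 0.006, 0], [0, 0, 0.003], 0.003], [[0.004, 0.006, 0], [0, 0, 0.003], 0.003]])

```text
time: 15.55
tool_pos: [0.5854, 0.1731, 0.1778]
tool_rot: [-3.142, -0.0, 0.176]
contact_force: [-0.5, 0.6, -2.8]
opening: 0.0101
grip_force: 40.0
```

Run:
```python
from h import *
def edges(f):
    im=cv2.imread(f);S=cv2.cvtColor(im,cv2.COLOR_BGR2HSV)[:,:,1]
    for v in(94,100,106,112):
        k=S[v]>80;i=317
        l=r=i
        while k[l-1]:l-=1
        while k[r+1]:r+=1
        print(f,v,l,r,(l+r)/2)
    for v in (122,126,130):
        k=np.where(S[v]>70)[0];k=k[(k>80)&(k<560)];print("tray",v,k.min(),k.max())
edges("pics/w8.png")
for i in range(4):
    s=robot.observe();print(np.round(s["tool_pos"],4),np.round(s["tool_rot"],3))
    m,im=shot("wrist","w9.png")
edges("pics/w9.png")
```

```text
pics/w8.png 94 179 464 321.5
pics/w8.png 100 180 464 322.0
pics/w8.png 106 181 463 322.0
pics/w8.png 112 181 462 321.5
tray 122 117 516
tray 126 99 531
tray 130 100 530
[0.5854 0.1731 0.1778] [-3.142 -0.     0.176]
[0.5853 0.1733 0.1778] [-3.141 -0.     0.176]
[0.5853 0.1734 0.1777] [-3.142 -0.     0.176]
[0.5853 0.1736 0.1777] [-3.141 -0.     0.177]
pics/w9.png 94 165 451 308.0
pics/w9.png 100 166 450 308.0
pics/w9.png 106 167 449 308.0
pics/w9.png 112 168 449 308.5
tray 122 117 516
tray 126 99 531
tray 130 100 530
```

arm_command(moves=[[[0, 0, 0], [0, 0, 0], 0.003], [[0, 0, 0], [0, 0, 0], 0.003], [[0, 0, 0], [0, 0, 0], 0.003], [[0, 0, 0], [0, 0, 0], 0.003], [[0, 0, 0], [0, 0, 0], 0.003]])

```text
time: 16.25
tool_pos: [0.5853, 0.1738, 0.1777]
tool_rot: [-3.142, -0.0, 0.177]
contact_force: [-0.3, 0.5, -2.4]
opening: 0.0095
grip_force: 40.0
```

```bash
cat >> h.py <<'E'
def edges(im):
    S=cv2.cvtColor(im,cv2.COLOR_RGB2HSV)[:,:,1];o=[]
    for v in(94,100,106,112):
        k=S[v]>80;l=r=317
        while k[l-1]:l-=1
        while k[r+1]:r+=1
        o.append((l,r,(l+r)/2))
    return o
E
python3 - <<'E'
from h import *
for i in range(2):
    m,im=shot("wrist","w9.png");print(edges(im))
    s=robot.observe();print(np.round(s["tool_pos"],4),np.round(s["tool_rot"],3))
V=cv2.cvtColor(im,cv2.COLOR_RGB2HSV)
print(V[60:128:2,240].tolist())
E
```

```text
[(166, 451, 308.5), (166, 450, 308.0), (167, 449, 308.0), (168, 449, 308.5)]
[0.5853 0.1737 0.1777] [-3.142 -0.     0.177]
[(166, 451, 308.5), (166, 450, 308.0), (167, 449, 308.0), (168, 449, 308.5)]
[0.5853 0.1737 0.1777] [-3.142 -0.     0.177]
[[11, 152, 146], [12, 154, 146], [12, 154, 147], [12, 154, 146], [12, 153, 147], [12, 156, 126], [13, 154, 98], [12, 152, 77], [12, 143, 73], [13, 154, 73], [12, 154, 71], [12, 156, 72], [11, 153, 75], [12, 150, 78], [13, 153, 80], [13, 147, 78], [15, 148, 74], [13, 155, 69], [11, 146, 70], [12, 147, 71], [13, 158, 71], [12, 152, 74], [11, 152, 77], [11, 153, 75], [11, 150, 73], [13, 152, 87], [12, 155, 123], [12, 152, 141], [12, 154, 141], [12, 148, 129], [14, 129, 87], [15, 117, 89], [15, 119, 105], [15, 116, 108]]
```

arm_command(moves=[[[0, -0.003, 0], [0, 0, 0.002], 0.003], [[0, -0.005, 0], [0, 0, 0.002], 0.003], [[0, -0.005, 0.02], [0, 0, 0.002], 0.003], [[0, -0.005, 0.045], [0, 0, 0.002], 0.003], [[0, -0.005, 0.065], [0, 0, 0.002], 0.003]])

```text
time: 16.85
tool_pos: [0.584, 0.1789, 0.1117]
tool_rot: [-3.141, 0.0, 0.175]
contact_force: [0.1, 0.2, -2.1]
opening: 0.01
grip_force: 40.0
```

arm_command(moves=[[[0, 0, 0], [0, 0, 0], 0.003], [[0, 0, 0], [0, 0, 0], 0.003], [[0, 0, 0], [0, 0, 0], 0.003], [[0, 0, 0], [0, 0, 0], 0.003], [[0, 0, 0], [0, 0, 0], 0.003]])

```text
time: 17.35
tool_pos: [0.5849, 0.1788, 0.1137]
tool_rot: [-3.142, -0.002, 0.175]
contact_force: [0.5, -0.1, -2.9]
opening: 0.0095
grip_force: 40.0
```

Run:
```python
from h import *
m,im=shot("wrist","w10.png");print(edges(im))
s=robot.observe();print(np.round(s["tool_pos"],4),np.round(s["tool_rot"],3))
V=cv2.cvtColor(im,cv2.COLOR_RGB2HSV);print(V[60:128:2,240,2].tolist())
for v in(94,100,106,112): print(im[v,130:200:3,0].tolist(), im[v,430:500:3,0].tolist())
```

```text
[(126, 503, 314.5), (128, 502, 315.0), (129, 501, 315.0), (130, 500, 315.0)]
[0.5847 0.1787 0.1135] [-3.142e+00 -1.000e-03  1.750e-01]
[72, 73, 72, 72, 69, 69, 69, 69, 70, 70, 70, 71, 74, 74, 76, 72, 68, 65, 66, 67, 68, 67, 65, 69, 74, 70, 67, 63, 67, 70, 75, 81, 99, 109]
[66, 69, 70, 67, 70, 68, 69, 67, 67, 69, 69, 68, 69, 67, 70, 66, 69, 70, 70, 68, 70, 68, 70, 67] [78, 77, 77, 79, 76, 126, 146, 159, 160, 157, 150, 149, 149, 148, 146, 148, 148, 147, 147, 147, 146, 145, 147, 147]
[71, 71, 70, 71, 70, 69, 68, 69, 67, 68, 69, 67, 67, 68, 67, 66, 64, 65, 67, 65, 68, 69, 68, 68] [81, 79, 77, 77, 99, 148, 151, 148, 148, 148, 150, 149, 149, 148, 147, 147, 148, 145, 147, 148, 147, 149, 148, 147]
[69, 71, 70, 69, 63, 62, 61, 62, 60, 65, 83, 82, 80, 79, 79, 83, 80, 80, 80, 67, 67, 66, 67, 67] [75, 76, 77, 73, 97, 182, 128, 122, 123, 122, 123, 123, 124, 121, 97, 90, 89, 83, 80, 84, 141, 142, 140, 143]
[73, 68, 70, 68, 53, 47, 45, 45, 47, 48, 101, 104, 106, 106, 106, 104, 104, 105, 103, 74, 62, 66, 68, 66] [71, 75, 74, 72, 101, 167, 109, 110, 109, 111, 109, 110, 110, 105, 60, 57, 56, 56, 53, 86, 140, 140, 140, 143]
```

arm_command(moves=[[[0, 0, 0.012], [0, 0, 0], 0.003], [[0, 0, 0.024], [0, 0, 0], 0.003], [[0, 0, 0.034], [0, 0, 0], 0.003], [[0, 0, 0.04], [0, 0, 0], 0.003], [[0, 0, 0.044], [0, 0, 0], 0.003]])

```text
time: 17.9
tool_pos: [0.584, 0.1786, 0.0675]
tool_rot: [-3.142, 0.002, 0.175]
contact_force: [0.1, -0.9, -2.3]
opening: 0.0099
grip_force: 40.0
```

arm_command(moves=[[[0, 0, 0.001], [0, 0, 0], 0.003], [[0, 0, 0.002], [0, 0, 0], 0.003], [[0, 0, 0.003], [0, 0, 0], 0.003], [[0, 0, 0.004], [0, 0, 0], 0.003], [[0, 0, 0.004], [0, 0, 0], 0.003]])

```text
time: 18.4
tool_pos: [0.5846, 0.1787, 0.0651]
tool_rot: [-3.142, -0.001, 0.175]
contact_force: [0.2, -0.9, -1.8]
opening: 0.0098
grip_force: 40.0
```

arm_command(moves=[[[0, 0, 0.001], [0, 0, 0], 0.003], [[0, 0, 0.002], [0, 0, 0], 0.003], [[0, 0, 0.003], [0, 0, 0], 0.003], [[0, 0, 0.003], [0, 0, 0], 0.003], [[0, 0, 0.003], [0, 0, 0], 0.003]])

```text
time: 18.9
tool_pos: [0.5847, 0.1787, 0.065]
tool_rot: [3.141, -0.002, 0.175]
contact_force: [-7.4, -2.3, 18.5]
opening: 0.01
grip_force: 40.0
```

arm_command(moves=[[[0, 0, -0.002], [0, 0, 0], 0.03], [[0, 0, -0.002], [0, 0, 0], 0.03], [[0, 0, -0.002], [0, 0, 0], 0.03], [[0, 0, -0.03], [0, 0, 0], 0.03], [[0, 0, -0.06], [0, 0, 0], 0.03]])

```text
time: 19.4
tool_pos: [0.5836, 0.1784, 0.1209]
tool_rot: [-3.141, 0.003, 0.175]
contact_force: [1.6, 1.2, 0.6]
opening: 0.0297
grip_force: 0.0
```

arm_command(moves=[[[0, 0, -0.04], [0, 0, 0], 0.03], [[0, 0, -0.08], [0, 0, 0], 0.03], [[-0.01, 0, -0.11], [0, 0, 0], 0.06], [[-0.02, 0, -0.11], [0, 0, 0], 0.06], [[-0.02, 0, -0.11], [0, 0, 0], 0.06]])

```text
time: 19.9
tool_pos: [0.5643, 0.1752, 0.2326]
tool_rot: [-3.141, -0.001, 0.175]
contact_force: [0.1, 0.1, -0.8]
opening: 0.0495
grip_force: 0.0
```

Run:
```python
from h import *
m,im=shot("wrist","w11.png");s=robot.observe();print(np.round(s["tool_pos"],4),np.round(s["tool_rot"],3))
np.save("m11.npy",m,allow_pickle=True)
plan((480,-435,140,-5))
hsv=cv2.cvtColor(im,cv2.COLOR_RGB2HSV);
print("row150",hsv[150,180:450:4,2].tolist());print("col250",hsv[60:260:4,250,2].tolist());print("col380",hsv[60:260:4,380,2].tolist())
```

```text
[0.5644 0.1751 0.2316] [-3.142  0.     0.175]
(480, -435, 140, -5) [-0.0631, 0.1954, 0.0305] [-0.0, 0.0, 0.087]
(480, -435, 140, -5) [-0.0458, 0.2001, 0.0305] [-0.0, 0.0, 0.087]
(480, -435, 140, -5) [-0.0282, 0.2034, 0.0305] [-0.0, 0.0, 0.087]
row150 [121, 119, 121, 120, 119, 118, 131, 133, 53, 182, 152, 129, 39, 38, 40, 36, 37, 35, 37, 36, 37, 37, 35, 35, 33, 36, 34, 26, 27, 26, 28, 27, 36, 157, 196, 180, 179, 177, 183, 189, 191, 190, 191, 191, 190, 191, 193, 189, 191, 190, 189, 189, 187, 103, 102, 101, 85, 77, 189, 78, 96, 139, 174, 227, 227, 227, 227, 227]
col250 [120, 128, 147, 119, 113, 53, 141, 179, 51, 38, 38, 39, 39, 38, 35, 39, 35, 37, 37, 36, 34, 37, 37, 36, 35, 38, 36, 35, 36, 34, 39, 41, 36, 36, 38, 38, 32, 27, 29, 30, 74, 103, 174, 56, 118, 100, 73, 72, 74, 74]
col380 [122, 119, 153, 132, 122, 64, 161, 206, 184, 180, 174, 178, 173, 168, 177, 174, 184, 190, 191, 171, 185, 189, 193, 182, 186, 194, 202, 203, 182, 182, 193, 184, 182, 171, 175, 176, 101, 93, 99, 97, 72, 115, 199, 68, 134, 121, 75, 77, 76, 75]
```

View pics/w11.png

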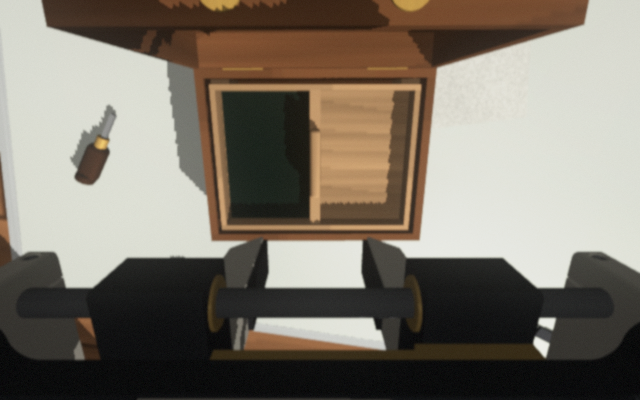

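Run:
```python
from h import *
m=np.load("m11.npy",allow_pickle=True).item();im=cv2.imread("pics/w11.png")
p=ray(m,[(209,85),(422,85),(413,230),(217,230)],.074);print("tray",p.mean(0).round(4),np.degrees(np.arctan2(*(p[0]+p[1]-p[2]-p[3])[[1,0]])))
h=cv2.cvtColor(im,cv2.COLOR_BGR2HSV).astype(int);k=np.zeros(h.shape[:2],bool);k[95:195,60:130]=1
hd=k&(h[...,2]<90)&(h[...,1]>70);fe=k&(h[...,2]>130)&(h[...,1]>110)
print("handle",rect(m,hd,.0095),hd.sum());
for q in(hd,fe): print(ray(m,np.argwhere(q).mean(0)[::-1],.0095).round(4))
plan((472,-431,150,-5))
```

```text
tray [0.5812 0.1782 0.074 ] 9.802848865251613
handle [520.9 432.8  51.7  21.5 -21.2] 619
[[0.5215 0.4328 0.0095]]
[[0.5479 0.4221 0.0095]]
(472, -431, 150, -5) [-0.0655, 0.1936, 0.0272] [-0.0, 0.0, 0.087]
(472, -431, 150, -5) [-0.0483, 0.1986, 0.0272] [-0.0, 0.0, 0.087]
(472, -431, 150, -5) [-0.0308, 0.202, 0.0272] [-0.0, 0.0, 0.087]
```

arm_command(moves=[[[-0.063, 0.195, 0.03], [0, 0, 0.087], 0.06], [[-0.063, 0.195, 0.03], [0, 0, 0.087], 0.06], [[-0.063, 0.195, 0.03], [0, 0, 0.087], 0.06], [[-0.063, 0.195, 0.03], [0, 0, 0.087], 0.06], [[-0.063, 0.195, 0.03], [0, 0, 0.087], 0.06]])

```text
time: 20.45
tool_pos: [0.5354, -0.0325, 0.1995]
tool_rot: [3.141, 0.004, 0.083]
contact_force: [0.5, 0.8, -0.7]
opening: 0.0602
grip_force: 0.0
```

arm_command(moves=[[[-0.046, 0.2, 0.03], [0, 0, 0.087], 0.06], [[-0.046, 0.2, 0.03], [0, 0, 0.087], 0.06], [[-0.046, 0.2, 0.03], [0, 0, 0.087], 0.06], [[-0.046, 0.2, 0.03], [0, 0, 0.087], 0.06], [[-0.046, 0.2, 0.03], [0, 0, 0.087], 0.06]])

```text
time: 20.95
tool_pos: [0.5072, -0.2354, 0.1696]
tool_rot: [-3.141, 0.002, -0.004]
contact_force: [0.4, 0.4, -0.7]
opening: 0.0598
grip_force: 0.0
```

arm_command(moves=[[[-0.035, 0.2, 0.03], [0, 0, 0.087], 0.06], [[-0.035, 0.2, 0.03], [0, 0, 0.087], 0.06], [[-0.035, 0.2, 0.03], [0, 0, 0.087], 0.06], [[-0.035, 0.2, 0.03], [0, 0, 0.087], 0.06], [[-0.035, 0.2, 0.03], [0, 0, 0.087], 0.06]])

```text
time: 21.45
tool_pos: [0.472, -0.4352, 0.1391]
tool_rot: [-3.141, 0.002, -0.091]
contact_force: [0.1, 0.4, -0.4]
opening: 0.0599
grip_force: 0.0
```

arm_command(moves=[[[0, 0, 0], [0, 0, 0], 0.06], [[0, 0, 0], [0, 0, 0], 0.06], [[0, 0, 0], [0, 0, 0], 0.06], [[0, 0, 0], [0, 0, 0], 0.06], [[0, 0, 0], [0, 0, 0], 0.06]])

```text
time: 21.95
tool_pos: [0.4741, -0.4302, 0.1422]
tool_rot: [3.141, -0.0, -0.085]
contact_force: [-0.6, 0.8, 0.2]
opening: 0.0598
grip_force: 0.0
```

Run:
```python
from h import *
m,im=shot("wrist","w12.png");s=robot.observe();print(np.round(s["tool_pos"],4),np.round(s["tool_rot"],3))
h=cv2.cvtColor(im,cv2.COLOR_RGB2HSV).astype(int)
k=(h[...,1]>140)&(h[...,2]>150)&(h[...,0]<28);k[255:]=0
for c in cv2.findContours(k.astype(np.uint8),0,1)[0]:
    if cv2.contourArea(c)>300: print(cv2.boundingRect(c),cv2.contourArea(c))
try:
  print(rect(m,k,.006))
  c=max(cv2.findContours(k.astype(np.uint8),0,1)[0],key=cv2.contourArea)[:,0];print((ray(m,c[::8],.006)[:,:2]*1000).round().tolist())
except Exception as e:print(e)
```

```text
[ 0.4739 -0.4304  0.1421] [ 3.141 -0.    -0.085]
(305, 120, 40, 115) 2414.5
[ 478.4 -438.2  107.6   33.8   -5.7]
[[532.0, -447.0], [525.0, -443.0], [518.0, -439.0], [512.0, -438.0], [512.0, -432.0], [505.0, -429.0], [499.0, -427.0], [492.0, -429.0], [490.0, -428.0], [486.0, -423.0], [479.0, -421.0], [471.0, -421.0], [469.0, -428.0], [465.0, -421.0], [458.0, -422.0], [449.0, -423.0], [447.0, -429.0], [442.0, -427.0], [435.0, -429.0], [428.0, -431.0], [426.0, -436.0], [428.0, -444.0], [432.0, -450.0], [440.0, -448.0], [448.0, -446.0], [456.0, -445.0], [464.0, -445.0], [472.0, -445.0], [480.0, -445.0], [487.0, -447.0], [494.0, -448.0], [501.0, -450.0], [508.0, -450.0], [515.0, -454.0], [521.0, -458.0], [526.0, -456.0], [530.0, -450.0]]
```

arm_command(moves=[[[0.005, 0.0015, 0.04], [0, 0, 0.02], 0.06], [[0.005, 0.0015, 0.08], [0, 0, 0.02], 0.06], [[0.005, 0.0015, 0.11], [0, 0, 0.02], 0.06], [[0.005, 0.0015, 0.13], [0, 0, 0.02], 0.06], [[0.005, 0.0015, 0.1385], [0, 0, 0.02], 0.06]], squeeze=20)

```text
time: 22.5
tool_pos: [0.4775, -0.4318, 0.0009]
tool_rot: [-3.139, 0.003, -0.106]
contact_force: [-0.3, -0.0, 0.8]
opening: 0.0599
grip_force: 0.0
```

arm_command(moves=[[[0, 0, 0], [0, 0, 0], 0.06], [[0, 0, 0], [0, 0, 0], 0.05], [[0, 0, 0], [0, 0, 0], 0.01], [[0, 0, 0], [0, 0, 0], 0.01], [[0, 0, 0], [0, 0, 0], 0.01]])

```text
time: 23.0
tool_pos: [0.4786, -0.4333, 0.004]
tool_rot: [3.141, -0.001, -0.106]
contact_force: [-0.5, 0.2, -0.9]
opening: 0.0322
grip_force: 0.0
```

arm_command(moves=[[[0, 0, 0], [0, 0, 0], 0.01], [[0, 0, 0], [0, 0, 0], 0.01], [[0, 0, 0], [0, 0, 0], 0.01], [[0, 0, 0], [0, 0, 0], 0.01], [[0, 0, 0], [0, 0, 0], 0.01]])

```text
time: 23.5
tool_pos: [0.4785, -0.4332, 0.0037]
tool_rot: [3.141, -0.001, -0.106]
contact_force: [-1.1, 1.3, 5.0]
opening: 0.0278
grip_force: 19.9
```

arm_command(moves=[[[0, 0, -0.01], [0, 0, 0], 0.01], [[0, 0, -0.03], [0, 0, 0], 0.01], [[0, 0, -0.07], [0, 0, 0], 0.01], [[0, 0, -0.12], [0, 0, 0], 0.01], [[0, 0, -0.17], [0, 0, 0], 0.01]])

```text
time: 24.0
tool_pos: [0.4779, -0.4326, 0.1747]
tool_rot: [-3.14, 0.001, -0.106]
contact_force: [0.5, -1.4, -0.6]
opening: 0.0274
grip_force: 19.9
```

Run:
```python
from h import *
m,im=shot("wrist","w13.png");s=robot.observe();print(np.round(s["tool_pos"],4),np.round(s["tool_rot"],3),s["opening"])
h=cv2.cvtColor(im,cv2.COLOR_RGB2HSV).astype(int)
k=(h[...,1]>140)&(h[...,2]>100)&(h[...,0]<28);k[255:]=0
for c in cv2.findContours(k.astype(np.uint8),0,1)[0]:
    if cv2.contourArea(c)>100: print(cv2.boundingRect(c),cv2.contourArea(c))
a=np.radians(10);o=np.array([582.,178.2])+48*np.array([-np.sin(a),np.cos(a)]);print(o)
plan((o[0],o[1],170,9.8))
```

```text
[ 0.4807 -0.4356  0.1851] [ 3.132 -0.011 -0.106] 0.027612382258079455
(446, 193, 173, 62) 7896.0
(455, 2, 185, 200) 30571.5
(458, 0, 78, 10) 261.5
[573.66488747 225.47077214]
(np.float64(573.6648874719873), np.float64(225.47077214458596), 170, 9.8) [0.0056, -0.1668, 0.0022] [0.003, -0.002, -0.069]
(np.float64(573.6648874719873), np.float64(225.47077214458596), 170, 9.8) [0.0171, -0.166, 0.0027] [0.003, -0.002, -0.069]
(np.float64(573.6648874719873), np.float64(225.47077214458596), 170, 9.8) [0.0286, -0.1644, 0.0031] [0.003, -0.002, -0.069]
(np.float64(573.6648874719873), np.float64(225.47077214458596), 170, 9.8) [0.0399, -0.1621, 0.0034] [0.003, -0.002, -0.069]
```

arm_command(moves=[[[0.006, -0.167, -0.005], [0, 0, -0.069], 0.01], [[0.006, -0.167, -0.005], [0, 0, -0.069], 0.01], [[0.006, -0.167, -0.005], [0, 0, -0.069], 0.01], [[0.006, -0.167, -0.005], [0, 0, -0.069], 0.01], [[0.006, -0.167, -0.005], [0, 0, -0.069], 0.01]])

```text
time: 24.55
tool_pos: [0.5024, -0.2653, 0.1787]
tool_rot: [-3.141, -0.0, -0.034]
contact_force: [-0.2, -0.2, -0.6]
opening: 0.0277
grip_force: 19.9
```

arm_command(moves=[[[0.017, -0.166, 0], [0, 0, -0.069], 0.01], [[0.017, -0.166, 0], [0, 0, -0.069], 0.01], [[0.017, -0.166, 0], [0, 0, -0.069], 0.01], [[0.017, -0.166, 0], [0, 0, -0.069], 0.01], [[0.017, -0.166, 0], [0, 0, -0.069], 0.01]])

```text
time: 25.05
tool_pos: [0.5257, -0.1014, 0.1782]
tool_rot: [3.141, -0.0, 0.034]
contact_force: [-0.2, -0.2, -1.0]
opening: 0.0274
grip_force: 19.9
```

arm_command(moves=[[[0.0285, -0.164, 0], [0, 0, -0.069], 0.01], [[0.0285, -0.164, 0], [0, 0, -0.069], 0.01], [[0.0285, -0.164, 0], [0, 0, -0.069], 0.01], [[0.0285, -0.164, 0], [0, 0, -0.069], 0.01], [[0.0285, -0.164, 0], [0, 0, -0.069], 0.01]])

```text
time: 25.55
tool_pos: [0.5493, 0.0627, 0.178]
tool_rot: [3.141, -0.0, 0.103]
contact_force: [0.8, 0.4, -0.3]
opening: 0.0278
grip_force: 19.9
```

arm_command(moves=[[[0.04, -0.162, 0], [0, 0, -0.069], 0.01], [[0.04, -0.162, 0], [0, 0, -0.069], 0.01], [[0.04, -0.162, 0], [0, 0, -0.069], 0.01], [[0.04, -0.162, 0], [0, 0, -0.069], 0.01], [[0.04, -0.162, 0], [0, 0, -0.069], 0.01]])

```text
time: 26.05
tool_pos: [0.5729, 0.2275, 0.1776]
tool_rot: [3.141, -0.0, 0.171]
contact_force: [0.3, -1.4, -0.6]
opening: 0.0277
grip_force: 19.9
```

arm_command(moves=[[[0, 0, 0], [0, 0, 0], 0.01], [[0, 0, 0], [0, 0, 0], 0.01], [[0, 0, 0], [0, 0, 0], 0.01], [[0, 0, 0], [0, 0, 0], 0.01], [[0, 0, 0], [0, 0, 0], 0.01]])

```text
time: 26.55
tool_pos: [0.5721, 0.227, 0.1784]
tool_rot: [-3.142, -0.0, 0.169]
contact_force: [-0.2, 0.1, 0.1]
opening: 0.0274
grip_force: 19.9
```

Run:
```python
from h import *
m,im=shot("wrist","w14.png");s=robot.observe();print(np.round(s["tool_pos"],4),np.round(s["tool_rot"],3),s["opening"])
plan((573.7,225.5,170,9.9))
h=cv2.cvtColor(im,cv2.COLOR_RGB2HSV).astype(int)
k=(h[...,1]>170)&(h[...,2]>150)&(h[...,0]<28);k[262:]=0;k[:105]=0
for c in cv2.findContours(k.astype(np.uint8),0,1)[0]:
    if cv2.contourArea(c)>100: print(cv2.boundingRect(c),cv2.contourArea(c))
cv2.imwrite("pics/v14.png",im[:,:,::-1])
```

```text
[0.572  0.2272 0.1784] [ 3.142 -0.     0.169] 0.027714269346844487
(573.7, 225.5, 170, 9.9) [0.0014, 0.002, 0.0084] [0.0, -0.0, -0.003]
```

arm_command(moves=[[[0.001, 0.002, 0.03], [0, 0, 0], 0.01], [[0.001, 0.002, 0.06], [0, 0, 0], 0.01], [[0.001, 0.002, 0.085], [0, 0, 0], 0.01], [[0.001, 0.002, 0.103], [0, 0, 0], 0.01], [[0.001, 0.002, 0.113], [0, 0, 0], 0.01]])

```text
time: 27.1
tool_pos: [0.5724, 0.2256, 0.0635]
tool_rot: [3.141, 0.003, 0.17]
contact_force: [0.1, -1.1, 0.4]
opening: 0.0276
grip_force: 19.9
```

arm_command(moves=[[[0, 0, 0.001], [0, 0, 0], 0.01], [[0, 0, 0.002], [0, 0, 0], 0.01], [[0, 0, 0.003], [0, 0, 0], 0.01], [[0, 0, 0.004], [0, 0, 0], 0.01], [[0, 0, 0.004], [0, 0, 0], 0.01]])

```text
time: 27.6
tool_pos: [0.5735, 0.2259, 0.0618]
tool_rot: [-3.141, -0.001, 0.17]
contact_force: [0.2, -0.3, -0.5]
opening: 0.0275
grip_force: 19.9
```

arm_command(moves=[[[0, 0, 0.001], [0, 0, 0], 0.01], [[0, 0, 0.002], [0, 0, 0], 0.01], [[0, 0, 0.002], [0, 0, 0], 0.01], [[0, 0, 0.002], [0, 0, 0], 0.01], [[0, 0, 0.002], [0, 0, 0], 0.01]])

```text
time: 28.1
tool_pos: [0.5733, 0.2259, 0.0592]
tool_rot: [-3.142, -0.0, 0.17]
contact_force: [-0.4, -0.5, -0.7]
opening: 0.0275
grip_force: 19.9
```

arm_command(moves=[[[0, 0, 0.001], [0, 0, 0], 0.01], [[0, 0, 0.0015], [0, 0, 0], 0.01], [[0, 0, 0.002], [0, 0, 0], 0.01], [[0, 0, 0.002], [0, 0, 0], 0.01], [[0, 0, 0.002], [0, 0, 0], 0.01]])

```text
time: 28.6
tool_pos: [0.5732, 0.2259, 0.0577]
tool_rot: [-3.142, -0.0, 0.17]
contact_force: [-3.1, -0.2, 6.0]
opening: 0.0277
grip_force: 19.9
```

arm_command(moves=[[[0, 0, 0], [0, 0, 0], 0.038], [[0, 0, 0], [0, 0, 0], 0.038], [[0, 0, 0], [0, 0, 0], 0.038], [[0, 0, 0], [0, 0, 0], 0.038], [[0, 0, -0.02], [0, 0, 0], 0.038]])

```text
time: 29.1
tool_pos: [0.5714, 0.2253, 0.0747]
tool_rot: [3.141, 0.006, 0.17]
contact_force: [-0.0, 0.4, -0.3]
opening: 0.0381
grip_force: 0.0
```

arm_command(moves=[[[0, 0, -0.04], [0, 0, 0], 0.038], [[0, 0, -0.08], [0, 0, 0], 0.06], [[0, 0, -0.12], [0, 0, 0], 0.06], [[0, 0, -0.14], [0, 0, 0], 0.06], [[0, 0, -0.14], [0, 0, 0], 0.06]])

```text
time: 29.6
tool_pos: [0.5748, 0.2263, 0.221]
tool_rot: [-3.141, -0.007, 0.17]
contact_force: [0.2, 0.0, 0.4]
opening: 0.0595
grip_force: 0.0
```

arm_command(moves=[[[0, 0, 0], [0, 0, 0], 0.06], [[0, 0, 0], [0, 0, 0], 0.06], [[0, 0, 0], [0, 0, 0], 0.06], [[0, 0, 0], [0, 0, 0], 0.06], [[0, 0, 0], [0, 0, 0], 0.06]])

```text
time: 30.1
tool_pos: [0.5731, 0.2258, 0.2165]
tool_rot: [3.142, 0.001, 0.17]
contact_force: [0.7, 0.1, -0.0]
opening: 0.0598
grip_force: 0.0
```

Run:
```python
from h import *
m,im=shot("wrist","w15.png");s=robot.observe();print(np.round(s["tool_pos"],4),np.round(s["tool_rot"],3),s["opening"])
h=cv2.cvtColor(im,cv2.COLOR_RGB2HSV).astype(int)
for st,vt in((150,150),(140,100)):
  k=(h[...,1]>st)&(h[...,2]>vt)&(h[...,0]>13)&(h[...,0]<28);k[255:]=0;k[:80]=0
  for c in cv2.findContours(k.astype(np.uint8),0,1)[0]:
    if cv2.contourArea(c)>200: print(st,cv2.boundingRect(c),cv2.contourArea(c),rect(m,cv2.drawContours(np.zeros(k.shape,np.uint8),[c],-1,1,-1),.058))
plan((505,434,150,-21.5))
```

```text
[0.5731 0.2258 0.2167] [3.142e+00 1.000e-03 1.700e-01] 0.06014840386654777
150 (301, 121, 39, 111) 2585.0 [574.1 221.9 111.4  36.6   9.7]
140 (301, 120, 40, 113) 2785.0 [574.1 221.4 113.4  37.6   9.8]
(505, 434, 150, -21.5) [-0.016, -0.1083, 0.0334] [0.0, 0.0, 0.273]
(505, 434, 150, -21.5) [-0.0445, -0.1, 0.0334] [0.0, 0.0, 0.273]
```

arm_command(moves=[[[-0.016, -0.108, 0.033], [0, 0, 0.273], 0.06], [[-0.016, -0.108, 0.033], [0, 0, 0.273], 0.06], [[-0.016, -0.108, 0.033], [0, 0, 0.273], 0.06], [[-0.016, -0.108, 0.033], [0, 0, 0.273], 0.06], [[-0.016, -0.108, 0.033], [0, 0, 0.273], 0.06]])

```text
time: 30.65
tool_pos: [0.5395, 0.3292, 0.1844]
tool_rot: [3.141, -0.001, -0.101]
contact_force: [-0.2, 0.3, 1.7]
opening: 0.0601
grip_force: 0.0
```

arm_command(moves=[[[-0.0445, -0.1, 0.033], [0, 0, 0.273], 0.06], [[-0.0445, -0.1, 0.033], [0, 0, 0.273], 0.06], [[-0.0445, -0.1, 0.033], [0, 0, 0.273], 0.06], [[-0.0445, -0.1, 0.033], [0, 0, 0.273], 0.06], [[-0.0445, -0.1, 0.033], [0, 0, 0.273], 0.06]])

```text
time: 31.15
tool_pos: [0.5065, 0.4322, 0.1519]
tool_rot: [-3.141, -0.001, -0.376]
contact_force: [0.1, -0.2, 0.1]
opening: 0.06
grip_force: 0.0
```

arm_command(moves=[[[0, 0, 0], [0, 0, 0], 0.06], [[0, 0, 0], [0, 0, 0], 0.06], [[0, 0, 0], [0, 0, 0], 0.06], [[0, 0, 0], [0, 0, 0], 0.06], [[0, 0, 0], [0, 0, 0], 0.06]])

```text
time: 31.65
tool_pos: [0.5054, 0.4334, 0.1514]
tool_rot: [-3.141, -0.0, -0.376]
contact_force: [-0.4, -0.2, -0.8]
opening: 0.0597
grip_force: 0.0
```

Run:
```python
from h import *
m,im=shot("wrist","w16.png");s=robot.observe();print(np.round(s["tool_pos"],4),np.round(s["tool_rot"],3),s["opening"])
h=cv2.cvtColor(im,cv2.COLOR_RGB2HSV).astype(int)
k=np.zeros(h.shape[:2],bool);k[60:250,200:440]=1
hd=k&(h[...,2]<110)&(h[...,1]>70);fe=k&(h[...,2]>130)&(h[...,1]>110)
for n,q in(("h",hd),("f",fe)):
  for c in cv2.findContours(q.astype(np.uint8),0,1)[0]:
    if cv2.contourArea(c)>80: print(n,cv2.boundingRect(c),cv2.contourArea(c),rect(m,cv2.drawContours(np.zeros(k.shape,np.uint8),[c],-1,1,-1),.0095))
plan((521,433,150,-21.5))
```

```text
[0.5053 0.4335 0.1513] [-3.141 -0.    -0.376] 0.06002510046311589
h (200, 202, 23, 48) 152.0 [503.5 543.8  51.    6.8  -4.6]
h (302, 128, 19, 65) 769.5 [526.7 428.9  59.5  16.7 -21.3]
f (307, 128, 10, 15) 105.0 [548.4 419.6  12.4   8.1 -21.6]
(521, 433, 150, -21.5) [0.0148, -0.0053, 0.0013] [-0.0, -0.0, -0.001]
```

arm_command(moves=[[[0.016, -0.003, 0.04], [0, 0, 0], 0.06], [[0.016, -0.003, 0.08], [0, 0, 0], 0.06], [[0.016, -0.003, 0.115], [0, 0, 0], 0.06], [[0.016, -0.003, 0.138], [0, 0, 0], 0.06], [[0.016, -0.003, 0.1475], [0, 0, 0], 0.06]], squeeze=25)

```text
time: 32.2
tool_pos: [0.5197, 0.4297, 0.0006]
tool_rot: [3.138, 0.003, -0.376]
contact_force: [-0.6, -0.2, -0.2]
opening: 0.0602
grip_force: 0.0
```

arm_command(moves=[[[0, 0, 0], [0, 0, 0], 0.05], [[0, 0, 0], [0, 0, 0], 0.005], [[0, 0, 0], [0, 0, 0], 0.005], [[0, 0, 0], [0, 0, 0], 0.005], [[0, 0, 0], [0, 0, 0], 0.005]])

```text
time: 32.7
tool_pos: [0.5216, 0.4308, 0.0046]
tool_rot: [-3.14, -0.001, -0.376]
contact_force: [-0.3, 0.3, 0.1]
opening: 0.0246
grip_force: 0.0
```

arm_command(moves=[[[0, 0, 0], [0, 0, 0], 0.005], [[0, 0, 0], [0, 0, 0], 0.005], [[0, 0, 0], [0, 0, 0], 0.005], [[0, 0, 0], [0, 0, 0], 0.005], [[0, 0, 0], [0, 0, 0], 0.005]])

```text
time: 33.2
tool_pos: [0.5215, 0.4308, 0.0045]
tool_rot: [-3.141, -0.001, -0.376]
contact_force: [-0.4, -0.1, 6.1]
opening: 0.0219
grip_force: 25.0
```

arm_command(moves=[[[0, 0, -0.01], [0, 0, 0], 0.005], [[0, 0, -0.03], [0, 0, 0], 0.005], [[0, 0, -0.07], [0, 0, 0], 0.005], [[0, 0, -0.12], [0, 0, 0], 0.005], [[0, 0, -0.17], [0, 0, 0], 0.005]])

```text
time: 33.7
tool_pos: [0.5207, 0.4302, 0.1752]
tool_rot: [3.14, 0.001, -0.376]
contact_force: [1.0, 0.6, 0.2]
opening: 0.0217
grip_force: 25.0
```

Run:
```python
from h import *
s=robot.observe();print(np.round(s["tool_pos"],4),np.round(s["tool_rot"],3),s["opening"])
a=np.radians(9.9);c,n=np.cos(a),np.sin(a);x,y=-15,-48
plan((582+x*c-y*n,178.2+x*n+y*c,175,9.9))
```

```text
[0.5207 0.4302 0.1752] [ 3.14e+00  1.00e-03 -3.76e-01] 0.02169879424191954
(np.float64(575.4759569210901), np.float64(128.3358158403797), 175, 9.9) [0.0809, 0.1303, 0.0002] [0.0, 0.001, -0.275]
(np.float64(575.4759569210901), np.float64(128.3358158403797), 175, 9.9) [0.0426, 0.1474, 0.0002] [0.0, 0.001, -0.275]
```

arm_command(moves=[[[0.081, 0.13, -0.004], [0, 0, -0.275], 0.005], [[0.081, 0.13, -0.004], [0, 0, -0.275], 0.005], [[0.081, 0.13, -0.004], [0, 0, -0.275], 0.005], [[0.081, 0.13, -0.004], [0, 0, -0.275], 0.005], [[0.081, 0.13, -0.004], [0, 0, -0.275], 0.005]])

```text
time: 34.2
tool_pos: [0.5492, 0.2786, 0.1782]
tool_rot: [-3.141, -0.0, -0.104]
contact_force: [-0.2, 0.4, -1.6]
opening: 0.0218
grip_force: 25.0
```

arm_command(moves=[[[0.0425, 0.1475, 0], [0, 0, -0.275], 0.005], [[0.0425, 0.1475, 0], [0, 0, -0.275], 0.005], [[0.0425, 0.1475, 0], [0, 0, -0.275], 0.005], [[0.0425, 0.1475, 0], [0, 0, -0.275], 0.005], [[0.0425, 0.1475, 0], [0, 0, -0.275], 0.005]])

```text
time: 34.7
tool_pos: [0.5764, 0.1289, 0.1776]
tool_rot: [-3.141, 0.0, 0.172]
contact_force: [-0.5, 0.3, -0.6]
opening: 0.0214
grip_force: 25.0
```

arm_command(moves=[[[0, 0, 0], [0, 0, 0], 0.005], [[0, 0, 0], [0, 0, 0], 0.005], [[0, 0, 0], [0, 0, 0], 0.005], [[0, 0, 0], [0, 0, 0], 0.005], [[0, 0, 0], [0, 0, 0], 0.005]])

```text
time: 35.2
tool_pos: [0.5761, 0.1295, 0.1777]
tool_rot: [-3.141, -0.0, 0.175]
contact_force: [0.7, 0.7, -0.3]
opening: 0.0217
grip_force: 25.0
```

Run:
```python
from h import *
s=robot.observe();print(np.round(s["tool_pos"],4),np.round(s["tool_rot"],3),s["opening"])
plan((575.5,128.3,66,9.9))
```

```text
[0.5761 0.1295 0.1777] [-3.141 -0.     0.175] 0.021723134473951168
(575.5, 128.3, 66, 9.9) [-0.0008, 0.0011, 0.1117] [-0.0, -0.0, 0.002]
```

Floor contact is expected at a TCP height of about 0.0585.

arm_command(moves=[[[0, 0.001, 0.03], [0, 0, 0], 0.005], [[0, 0.001, 0.06], [0, 0, 0], 0.005], [[0, 0.001, 0.085], [0, 0, 0], 0.005], [[0, 0.001, 0.103], [0, 0, 0], 0.005], [[0, 0.001, 0.112], [0, 0, 0], 0.005]])

```text
time: 35.7
tool_pos: [0.5754, 0.1279, 0.0639]
tool_rot: [-3.141, 0.003, 0.174]
contact_force: [0.5, -0.4, -0.9]
opening: 0.0219
grip_force: 25.0
```

arm_command(moves=[[[0, 0, 0.001], [0, 0, 0], 0.005], [[0, 0, 0.002], [0, 0, 0], 0.005], [[0, 0, 0.003], [0, 0, 0], 0.005], [[0, 0, 0.004], [0, 0, 0], 0.005], [[0, 0, 0.005], [0, 0, 0], 0.005]])

```text
time: 36.2
tool_pos: [0.5767, 0.1279, 0.0613]
tool_rot: [3.142, -0.001, 0.174]
contact_force: [-0.5, 0.4, -1.2]
opening: 0.0218
grip_force: 25.0
```

arm_command(moves=[[[0, 0, 0.001], [0, 0, 0], 0.005], [[0, 0, 0.002], [0, 0, 0], 0.005], [[0, 0, 0.003], [0, 0, 0], 0.005], [[0, 0, 0.003], [0, 0, 0], 0.005], [[0, 0, 0.003], [0, 0, 0], 0.005]])

```text
time: 36.7
tool_pos: [0.5764, 0.1279, 0.0585]
tool_rot: [-3.142, -0.001, 0.174]
contact_force: [-1.5, -0.6, 5.4]
opening: 0.0218
grip_force: 25.0
```

arm_command(moves=[[[0, 0, 0], [0, 0, 0], 0.034], [[0, 0, 0], [0, 0, 0], 0.034], [[0, 0, 0], [0, 0, 0], 0.034], [[0, 0, 0], [0, 0, 0], 0.034], [[0, 0, -0.02], [0, 0, 0], 0.034]])

```text
time: 37.2
tool_pos: [0.5745, 0.1277, 0.0754]
tool_rot: [-3.141, 0.006, 0.174]
contact_force: [0.4, -0.1, 0.3]
opening: 0.0338
grip_force: 0.0
```

arm_command(moves=[[[0, 0, -0.04], [0, 0, 0], 0.034], [[0, 0, -0.08], [0, 0, 0], 0.034], [[0, 0, -0.12], [0, 0, 0], 0.034], [[0, 0, -0.14], [0, 0, 0], 0.034], [[0, 0, -0.14], [0, 0, 0], 0.034]])

```text
time: 37.7
tool_pos: [0.578, 0.1281, 0.2214]
tool_rot: [3.141, -0.007, 0.174]
contact_force: [0.5, 0.6, 0.2]
opening: 0.0336
grip_force: 0.0
```

arm_command(moves=[[[0, 0, 0], [0, 0, 0], 0.034], [[0, 0, 0], [0, 0, 0], 0.034], [[0, 0, 0], [0, 0, 0], 0.034], [[0, 0, 0], [0, 0, 0], 0.034], [[0, 0, 0], [0, 0, 0], 0.034]])

```text
time: 38.2
tool_pos: [0.5762, 0.1279, 0.217]
tool_rot: [-3.141, 0.001, 0.174]
contact_force: [-0.2, 0.2, -0.1]
opening: 0.0341
grip_force: 0.0
```

Run:
```python
from h import *
m,im=shot("wrist","w17.png");s=robot.observe();print(np.round(s["tool_pos"],4),np.round(s["tool_rot"],3),s["opening"])
h=cv2.cvtColor(im,cv2.COLOR_RGB2HSV).astype(int)
T=np.array([582,178.2]);a=np.radians(9.9);Rm=np.array([[np.cos(a),np.sin(a)],[-np.sin(a),np.cos(a)]])
amb=(h[...,1]>150)&(h[...,2]>150)&(h[...,0]>13)&(h[...,0]<28);amb[255:]=0;amb[:80]=0
dk=(h[...,2]<80)&(h[...,1]>70);c0=proj(m,[.5755,.128,.065])[0].astype(int);print(c0)
w=np.zeros_like(dk);w[c0[1]-40:min(c0[1]+40,250),c0[0]-22:c0[0]+22]=1
for n,q,z in(("amber",amb,.058),("dark",dk&w,.0635)):
  for c in cv2.findContours(q.astype(np.uint8),0,1)[0]:
    if cv2.contourArea(c)>60:
      r=rect(m,cv2.drawContours(np.zeros(dk.shape,np.uint8),[c],-1,1,-1),z);print(n,r,"in tray",(Rm@(r[:2]-T)).round(1))
mt,it=shot("top","t2.png");ms,i2=shot("scene","s2.png")
plan((600,175,300,100),(660,198,325,100.2),(686,203,325,100.2))
```

```text
[0.5762 0.1279 0.2173] [-3.141e+00  1.000e-03  1.740e-01] 0.03388579062717485
[315 181]
amber [574.1 222.9 110.6  36.8  10. ] in tray [-0.1 45.4]
dark [576.3 129.8  49.1  20.6  10.4] in tray [-13.9 -46.7]
(600, 175, 300, 100) [0.0105, -0.0141, -0.0275] [-0.0, 0.0, -0.524]
(600, 175, 300, 100) [0.0161, -0.007, -0.0275] [-0.0, 0.0, -0.524]
(600, 175, 300, 100) [0.0175, 0.002, -0.0275] [-0.0, 0.0, -0.524]
(660, 198, 325, 100.2) [0.0122, 0.0631, -0.025] [-0.0, 0.0, -0.003]
(686, 203, 325, 100.2) [0.0003, 0.0265, 0.0] [0.0, 0.0, 0.0]
```

arm_command(moves=[[[0.0105, -0.014, -0.04], [0, 0, -0.524], 0.03], [[0.0105, -0.014, -0.06], [0, 0, -0.524], 0.03], [[0.0105, -0.014, -0.06], [0, 0, -0.524], 0.03], [[0.0105, -0.014, -0.06], [0, 0, -0.524], 0.03], [[0.0105, -0.014, -0.06], [0, 0, -0.524], 0.03]], squeeze=15)

```text
time: 38.85
tool_pos: [0.5843, 0.1435, 0.2779]
tool_rot: [3.141, -0.0, 0.698]
contact_force: [0.3, 1.1, -0.1]
opening: 0.0298
grip_force: 0.0
```

arm_command(moves=[[[0.016, -0.007, -0.03], [0, 0, -0.524], 0.03], [[0.016, -0.007, -0.03], [0, 0, -0.524], 0.03], [[0.016, -0.007, -0.03], [0, 0, -0.524], 0.03], [[0.016, -0.007, -0.03], [0, 0, -0.524], 0.03], [[0.016, -0.007, -0.03], [0, 0, -0.524], 0.03]])

```text
time: 39.35
tool_pos: [0.592, 0.1591, 0.3075]
tool_rot: [-3.141, 0.0, 1.22]
contact_force: [-0.5, 0.3, 0.0]
opening: 0.03
grip_force: 0.0
```

arm_command(moves=[[[0.0175, 0.002, -0.018], [0, 0, -0.524], 0.03], [[0.0175, 0.002, -0.018], [0, 0, -0.524], 0.03], [[0.0175, 0.002, -0.018], [0, 0, -0.524], 0.03], [[0.0175, 0.002, -0.018], [0, 0, -0.524], 0.03], [[0.0175, 0.002, -0.018], [0, 0, -0.524], 0.03]])

```text
time: 39.85
tool_pos: [0.5999, 0.1748, 0.3256]
tool_rot: [-3.141, -0.0, 1.743]
contact_force: [-0.1, 0.1, -0.5]
opening: 0.0299
grip_force: 0.0
```

Run:
```python
from h import *
s=robot.observe();print(np.round(s["tool_pos"],4),np.round(s["tool_rot"],3),s["opening"])
m,im=shot("wrist","w18.png");h=cv2.cvtColor(im,cv2.COLOR_RGB2HSV).astype(int)
k=(h[...,1]>120)&(h[...,2]>150)&(h[...,0]>17)&(h[...,0]<32);k[250:]=0
for c in cv2.findContours(k.astype(np.uint8),0,1)[0]:
    if cv2.contourArea(c)>200: print(cv2.boundingRect(c),cv2.contourArea(c),rect(m,cv2.drawContours(np.zeros(k.shape,np.uint8),[c],-1,1,-1),.274))
print(proj(m,[[.685,.2023,.274],[.676,.251,.274],[.694,.153,.274]]).round())
plan((685.5,202.5,325,100.2))
```

```text
[0.5999 0.1748 0.3256] [-3.141 -0.     1.743] 0.02989383582431443
(432, 164, 25, 86) 1075.5 [682.8 198.2  60.5  10.6 -79.8]
(422, 134, 19, 25) 252.5 [663.  237.   15.4  11.1 -76.5]
[[448. 203.]
 [457. 128.]
 [440. 270.]]
(685.5, 202.5, 325, 100.2) [0.0127, 0.0891, 0.0006] [-0.0, -0.0, -0.008]
```

arm_command(moves=[[[0.013, 0.045, 0], [0, 0, -0.006], 0.03], [[0.013, 0.087, 0], [0, 0, -0.006], 0.03], [[0.013, 0.087, 0], [0, 0, -0.006], 0.03], [[0.013, 0.087, 0], [0, 0, -0.006], 0.03], [[0.013, 0.087, 0], [0, 0, -0.006], 0.03]])

```text
time: 40.4
tool_pos: [0.6825, 0.2027, 0.3264]
tool_rot: [3.141, -0.0, 1.75]
contact_force: [0.0, -0.2, 0.9]
opening: 0.0302
grip_force: 0.0
```

arm_command(moves=[[[0, 0, 0.015], [0, 0, 0], 0.03], [[0, 0, 0.03], [0, 0, 0], 0.03], [[0, 0, 0.045], [0, 0, 0], 0.03], [[0, 0, 0.055], [0, 0, 0], 0.03], [[0, 0, 0.063], [0, 0, 0], 0.03]])

```text
time: 40.9
tool_pos: [0.6825, 0.2027, 0.2639]
tool_rot: [3.14, -0.0, 1.751]
contact_force: [-0.3, 0.5, 0.0]
opening: 0.03
grip_force: 0.0
```

arm_command(moves=[[[0, 0, 0], [0, 0, 0], 0.002], [[0, 0, 0], [0, 0, 0], 0.002], [[0, 0, 0], [0, 0, 0], 0.002], [[0, 0, 0], [0, 0, 0], 0.002], [[0, 0, 0], [0, 0, 0], 0.002]])

```text
time: 41.4
tool_pos: [0.6838, 0.203, 0.2638]
tool_rot: [3.139, -0.0, 1.752]
contact_force: [0.3, 0.2, 3.7]
opening: 0.0093
grip_force: 15.0
```

arm_command(moves=[[[0, -0.018, 0], [0, 0, 0], 0.002], [[0, -0.039, 0.001], [0, 0, 0], 0.002], [[0, -0.059, 0.004], [0, 0, 0], 0.002], [[0, -0.078, 0.009], [0, 0, 0], 0.002], [[0, -0.097, 0.016], [0, 0, 0], 0.002]])

```text
time: 41.9
tool_pos: [0.5881, 0.1857, 0.2479]
tool_rot: [3.137, -0.001, 1.752]
contact_force: [2.9, 2.0, 2.6]
opening: 0.009
grip_force: 15.0
```

arm_command(moves=[[[0, -0.018, 0.008], [0, 0, 0], 0.002], [[0, -0.036, 0.019], [0, 0, 0], 0.002], [[0, -0.052, 0.031], [0, 0, 0], 0.002], [[0, -0.066, 0.045], [0, 0, 0], 0.002], [[0, -0.08, 0.06], [0, 0, 0], 0.002]])

```text
time: 42.4
tool_pos: [0.5093, 0.1715, 0.1872]
tool_rot: [3.139, -0.001, 1.752]
contact_force: [5.2, 3.2, -2.5]
opening: 0.0096
grip_force: 15.0
```

arm_command(moves=[[[0, -0.012, 0.017], [0, 0, 0], 0.002], [[0, -0.022, 0.034], [0, 0, 0], 0.002], [[0, -0.03, 0.053], [0, 0, 0], 0.002], [[0, -0.036, 0.072], [0, 0, 0], 0.002], [[0, -0.039, 0.082], [0, 0, 0], 0.002]])

```text
time: 42.9
tool_pos: [0.4706, 0.1644, 0.104]
tool_rot: [3.141, -0.001, 1.752]
contact_force: [0.6, 3.4, 0.6]
opening: 0.0092
grip_force: 15.0
```

arm_command(moves=[[[0, -0.002, 0.007], [0, 0, 0], 0.002], [[0, -0.003, 0.014], [0, 0, 0], 0.002], [[0, -0.004, 0.02], [0, 0, 0], 0.002], [[0, -0.004, 0.024], [0, 0, 0], 0.002], [[0, -0.004, 0.026], [0, 0, 0], 0.002]])

```text
time: 43.4
tool_pos: [0.4669, 0.1635, 0.0785]
tool_rot: [-3.141, -0.001, 1.752]
contact_force: [0.1, 4.6, 1.7]
opening: 0.0096
grip_force: 15.0
```

arm_command(moves=[[[0, 0, 0.001], [0, 0, 0], 0.002], [[0, 0, 0.002], [0, 0, 0], 0.002], [[0, 0, 0.003], [0, 0, 0], 0.002], [[0, 0, 0.004], [0, 0, 0], 0.002], [[0, 0, 0.004], [0, 0, 0], 0.002]])

```text
time: 43.9
tool_pos: [0.4666, 0.1634, 0.0748]
tool_rot: [-3.141, -0.0, 1.752]
contact_force: [-0.7, 4.6, 0.4]
opening: 0.0097
grip_force: 15.0
```

arm_command(moves=[[[0, 0, 0.001], [0, 0, 0], 0.002], [[0, 0, 0.002], [0, 0, 0], 0.002], [[0, 0, 0.003], [0, 0, 0], 0.002], [[0, 0, 0.004], [0, 0, 0], 0.002], [[0, 0, 0.004], [0, 0, 0], 0.002]])

```text
time: 44.4
tool_pos: [0.4667, 0.163, 0.0727]
tool_rot: [3.141, 0.0, 1.752]
contact_force: [-6.6, 1.1, 20.9]
opening: 0.0093
grip_force: 15.0
```

arm_command(moves=[[[0, 0, 0], [0, 0, 0], 0.018], [[0, 0, 0], [0, 0, 0], 0.018], [[0, 0, 0], [0, 0, 0], 0.018], [[0, 0, -0.02], [0, 0, 0], 0.018], [[0, 0, -0.05], [0, 0, 0], 0.018]])

```text
time: 44.9
tool_pos: [0.4655, 0.1627, 0.1195]
tool_rot: [-3.136, 0.0, 1.752]
contact_force: [1.3, 0.2, 0.0]
opening: 0.0177
grip_force: 0.0
```

arm_command(moves=[[[0, 0, -0.05], [0, 0, 0], 0.018], [[0, 0, -0.1], [0, 0, 0], 0.018], [[0, 0, -0.1], [0, 0, 0], 0.018], [[0, 0, -0.1], [0, 0, 0], 0.018], [[0, 0, -0.1], [0, 0, 0], 0.018]])

```text
time: 45.4
tool_pos: [0.466, 0.1629, 0.2191]
tool_rot: [-3.138, 0.0, 1.752]
contact_force: [0.6, 0.0, 0.0]
opening: 0.0184
grip_force: 0.0
```

arm_command(moves=[[[0, -0.04, 0], [0, 0, 0], 0.018], [[0, -0.06, 0], [0, 0, 0], 0.018], [[0, -0.06, 0], [0, 0, 0], 0.018], [[0, -0.06, 0], [0, 0, 0], 0.018], [[0, -0.06, 0], [0, 0, 0], 0.018]])

```text
time: 45.9
tool_pos: [0.4087, 0.1525, 0.2202]
tool_rot: [-3.141, -0.0, 1.752]
contact_force: [0.7, -0.3, -0.1]
opening: 0.0181
grip_force: 0.0
```

Run:
```python
from h import *
m,im=shot("wrist","w19.png");h=cv2.cvtColor(im,cv2.COLOR_RGB2HSV).astype(int)
k=(h[...,1]>120)&(h[...,2]>150)&(h[...,0]>17)&(h[...,0]<32);k[250:]=0
for z in(.084,.094):
 for c in cv2.findContours(k.astype(np.uint8),0,1)[0]:
    if cv2.contourArea(c)>200: print(cv2.boundingRect(c),rect(m,cv2.drawContours(np.zeros(k.shape,np.uint8),[c],-1,1,-1),z))
a=cv2.cvtColor(cv2.imread("pics/scene0.png"),cv2.COLOR_BGR2GRAY);ms,s2=shot("scene","s3.png");b=cv2.cvtColor(s2,cv2.COLOR_RGB2GRAY)
for n,i in(("before",a),("after",b)):
    print(n,[int(v) for v in i[255:285,400]])   # back face/top edge rows
r=cv2.phaseCorrelate(np.float64(a[205:285,345:460]),np.float64(b[205:285,345:460]));print(r)
# lid corner plate: match crop of panel
t=a[208:246,370:430];q=cv2.matchTemplate(b,t,cv2.TM_CCOEFF_NORMED);print(cv2.minMaxLoc(q)[1::2])
```

```text
(372, 139, 48, 104) [482.1 159.8  99.7  38.6 -80. ]
(372, 139, 48, 104) [479.  162.3  96.3  37.2 -80. ]
before [90, 91, 95, 94, 92, 85, 88, 57, 54, 47, 48, 46, 47, 55, 50, 55, 47, 51, 46, 52, 44, 47, 57, 55, 49, 87, 106, 109, 106, 104]
after [86, 89, 91, 90, 89, 93, 79, 51, 50, 48, 47, 45, 48, 51, 53, 47, 53, 45, 49, 53, 47, 52, 52, 47, 37, 85, 102, 105, 107, 104]
((-0.11931059214516182, 0.027926872252940882), 0.9946211784901535)
(0.981320321559906, (370, 208))
```

```bash
python3 -c "
from cell import robot
print(robot.hand_in())"
```

```text
the job is handed in; nothing more can be done
None
```

I packed the box and handed the job in at about 46 s: whetstone on the floor, tray level over it, horn in the felt half, graver in the bare half, and lid closed. The judge returned no verdict; my last camera and force readings agree with this, but I did not separately check the jar and file at the end.

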